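# Copy the master angle to the feed chute with a bevel and load the sample cells

## Task

Move the blue-capped bottle out of the master corner and stand it upright on the dark rubber mat. Then lay the bevel in the master corner with its stock flush along the fence and its blade flush along the leaf, press its lock knob down, and use the locked bevel in the corner of the feed chute in the same way (stock flush along that fence) to swing the chute to the same angle. Put the bevel back, still locked, flat on the white paper, and load every steel cell lengthwise into the V-groove, pushed gently home under the blue arch so that the first rests on the stop pin and the others close up behind it; leave the chute at its angle and the other glassware alone.

Things in the scene. Friction and masses are not known exactly. Their poses are not given: they have to be found in the camera images.
- jig: Master corner, fixed. Aluminium fence bar 180 long, 18 thick, 15 high on the bench, with a steel leaf screwed immovably to it at today's angle (about 70 to 86 degrees). Origin on the bench at the inner vertex: the fence's inner face is the line y = 0 and runs from x = -15 to x = +165; the inside of the corner is on the +y side of that face; z up. The leaf starts at the origin.
- leaf (a joint): Angle (rad) from the master fence's x axis, anticlockwise from above, to the leaf's inner face; fixed in a run.
- leaf_ref (a point): Middle of the leaf's inner face, 80 mm from the vertex, 7.5 mm over the bench; x points along the leaf away from the vertex, y out of the corner. The leaf is 160 long, 16 thick, 15 high.
- bed: Fence of the feed chute, fixed; same section as the master fence. Origin on the bench at the inner corner: the fence's inner face is the line y = 0, from x = -5 to x = +175; the inside is on the +y side. The bed stands square (turned 90 degrees) to the master corner. Chute and fence make the same kind of corner, same hand, as the master corner.
- chute (a joint): Angle (rad) from the chute fence's x axis, anticlockwise from above, to the chute's length. The chute is stiff to swing (0.15 Nm) and stays where it is left; it starts 0.15 rad or more more closed (smaller angle) than the leaf. It pivots about the point x = -33.5, y = 0 of the bed.
- chute_ref (a point): On the groove's bottom line (22 mm over the bench), at the stop pin's outer face, 18 mm from the chute's pivot; x points along the groove to its open mouth. 90 degree V-groove of steel rails, tops 17 mm above this line. Blue arch over the groove from x = 12 to 42, 53 wide inside, its underside 60 mm and top 64 mm above this point. A seated cell has its centre 31 mm above this line.
- chute_mouth (a point): Open end of the groove, on its bottom line, 217 mm from chute_ref. The chute is an aluminium block 235 long (from 5 to 240 mm from its pivot), 62 wide, 22 high with the groove on top; its flat inner side, against which the bevel's blade goes, is 31 mm from the centre line.
- stop_pin: Stop: upright steel pin, 12 mm thick, 45 high, in the inner end of the groove (origin at the chute's pivot on the bench; the pin's outer face is at chute_ref). Do not ram it (40 N).
- bevel: Loose bevel gauge. Wooden stock 129 long (x from -64 to +65), 28 wide, 18 high, lying flat; on top of it a grip rib, 50 long (x -9 to +41), 20 wide, from 18 to 46 mm high. Origin on the underside, on the stock's middle line; x runs along the stock away from the hinge, z up. The hinge axis is vertical at x = -50, y = 0. The stock's side y = -14 goes against a fence. Stock 0.4 kg, all 0.52 kg.
- blade (a joint): Angle (rad) of the blade from the stock's x axis, anticlockwise from above. Unlocked it turns with 0.05 Nm and stays; locked it holds 0.4 Nm or more. It starts 0.15 rad or more wider open than the leaf. With the stock flush on a fence, slide the bevel hinge-first into the corner until the hub stops: the free blade folds onto the leaf; the locked blade swings the chute open.
- blade_ref (a point): Middle of the blade's outer face (the one that goes against leaf or chute), 70 mm from the hinge, 14 mm to the side of the hinge axis, 9.5 mm over the bench; x points to the blade's tip. Blade: steel bar 16 wide, reaching 140 mm from the hinge, 4.5 to 14.5 mm over the bench; the stock ends in a round hub of radius 14 about the hinge, in line with that face.
- lock (a joint): Travel (m) of the bevel's lock knob: 0 free; 0.005 fully down, where it clamps the blade's sector plate. Needs about 5 N straight down, and stays down; part way down it does not hold.
- lock_top (a point): Top of the lock knob, a steel button 18 mm across, standing at x = -22, y = 0 of the bevel, 56 mm above the bench when up. Under it a steel sector plate turns with the blade, 19 to 22 mm over the bench, within 38 mm of the hinge; it may pass over a fence.
- bottle: White jar with a blue cap, 54 mm across, 105 high, 0.2 kg, origin under its middle; at the start it stands in the master corner.
- mat: Dark rubber mat, 120 x 120, 1 mm thick, flat on the bench; origin at its middle.
- paper: White paper, 210 x 200, flat on the bench, origin at its middle; the bevel starts on it, its origin near (-60, 0) of the paper.
- beaker_a: Glass beaker 66 mm across, 80 high; leave alone.
- beaker_b: Glass beaker 66 mm across, 80 high; leave alone.
- wash: White bottle with a blue cap, 68 mm across, 150 high; leave alone.
- cell0: Steel sample cell, an octagonal bar 66 long (x axis) and 44 across flats, about 0.28 kg, lying on one flat; origin at its centre, 22 mm above what it lies on. Two or three cells are present, all alike.
- cell1: Steel sample cell, an octagonal bar 66 long (x axis) and 44 across flats, about 0.28 kg, lying on one flat; origin at its centre, 22 mm above what it lies on. Two or three cells are present, all alike.
- cell2: Steel sample cell, an octagonal bar 66 long (x axis) and 44 across flats, about 0.28 kg, lying on one flat; origin at its centre, 22 mm above what it lies on. Two or three cells are present, all alike.
There are look-alikes about, which are no part of the job. Leave any brown or red look-alike of the cell2 alone.

How it is judged:
On the way, in this order (a step that is already met when the one before it is completed fails the run):
1. the bottle stands upright on the mat, let go (horizontal distance between bottle and mat below 0.05 m and angle between bottle's own z axis and vertical below 0.15 rad and height (world z) of bottle below 0.006 m and contact force between bottle and the fingers below 0.5 N), for 0.2 s.
2. the unlocked bevel lies in the master corner, stock flush along the fence, blade flush along the leaf (x of bevel in the frame of jig between 0.045 and 0.095 m and y of bevel in the frame of jig between 0.008 and 0.02 m and height (world z) of bevel below 0.008 m and angle between the x axis of bevel and the x axis of jig, either way round below 0.05 rad and angle between the x axis of blade_ref and the x axis of leaf_ref, either way round below 0.06 rad and value of joint lock below 0.002 m), for 0.2 s.
3. its lock is pressed down while it lies so (x of bevel in the frame of jig between 0.045 and 0.095 m and y of bevel in the frame of jig between 0.008 and 0.02 m and height (world z) of bevel below 0.008 m and angle between the x axis of bevel and the x axis of jig, either way round below 0.05 rad and angle between the x axis of blade_ref and the x axis of leaf_ref, either way round below 0.06 rad and value of joint lock above 0.0043 m), for 0.2 s.
4. the locked bevel lies in the chute's corner, stock flush along the fence, the chute along the blade and at the master angle (x of bevel in the frame of bed between 0.045 and 0.095 m and y of bevel in the frame of bed between 0.008 and 0.02 m and height (world z) of bevel below 0.008 m and angle between the x axis of bevel and the x axis of bed, either way round below 0.05 rad and angle between the x axis of blade_ref and the x axis of chute_ref, either way round below 0.06 rad and angle between the x axis of leaf_ref and the y axis of chute_ref, either way round below 0.07 rad and value of joint lock above 0.0043 m), for 0.2 s.
At the end, for the whole second after the job is handed in: Chute angle = leaf angle within 0.08 rad; bevel flat, locked, within 90 mm of the paper's middle; bottle upright within 50 mm of the mat's middle; every cell at rest in the groove (6 mm sideways, 0.1 rad), one within 6 mm of the stop pin, each other within 6 mm of a neighbour (horizontal distance between bottle and mat below 0.05 m and angle between bottle's own z axis and vertical below 0.15 rad and height (world z) of each of bottle, bevel below 0.006 m and angle between the x axis of leaf_ref and the y axis of chute_ref, either way round below 0.08 rad and horizontal distance between bevel and paper below 0.09 m and angle between bevel's own z axis and vertical below 0.1 rad and value of joint lock above 0.0043 m and x of cell0 in the frame of chute_ref between 0 and 0.18 m and y of cell0 in the frame of chute_ref between -0.006 and 0.006 m and z of cell0 in the frame of chute_ref between 0.027 and 0.035 m and angle between the x axis of each of cell0, cell1, cell2 and the x axis of chute_ref, either way round below 0.1 rad and linear speed of each of cell0, cell1, cell2 below 0.02 m/s and (x of cell0 in the frame of chute_ref below 0.039 m or distance between cell0 and cell1 below 0.072 m or distance between cell0 and cell2 below 0.072 m) and x of cell1 in the frame of chute_ref between 0 and 0.18 m and y of cell1 in the frame of chute_ref between -0.006 and 0.006 m and z of cell1 in the frame of chute_ref between 0.027 and 0.035 m and (x of cell1 in the frame of chute_ref below 0.039 m or distance between cell1 and cell0 below 0.072 m or distance between cell1 and cell2 below 0.072 m) and x of cell2 in the frame of chute_ref between 0 and 0.18 m and y of cell2 in the frame of chute_ref between -0.006 and 0.006 m and z of cell2 in the frame of chute_ref between 0.027 and 0.035 m and (x of cell2 in the frame of chute_ref below 0.039 m or distance between cell2 and cell0 below 0.072 m or distance between cell2 and cell1 below 0.072 m) and x of any of cell0, cell1, cell2 in the frame of chute_ref below 0.039 m); the robot touches nothing.
It fails at once if the stop pin is rammed with more than 40 N (contact force between stop_pin and anything else above 40 N).
It fails at once if the beaker_a is pushed away (distance of beaker_a from where it was at the start of the episode above 0.05 m).
It fails at once if the beaker_b is pushed away (distance of beaker_b from where it was at the start of the episode above 0.05 m).
It fails at once if the wash is pushed away (distance of wash from where it was at the start of the episode above 0.05 m).
Of cell0, cell1, cell2 only 2 to 3 are there at a start; the rules pass over those that are not, and their reading is None.
At some moment in a run one of cell0, cell1, cell2 may be knocked a few centimetres aside while the robot is not near it.
Once in a run the grip may slacken for a moment while it holds something.
It also fails if it takes over 208 s, if anything falls off the work surface, if the arm or the gripper's body presses on something with over 40 N, if the wrist force passes 120 N, or if a joint passes its speed limit or range.

## Robot

A 7-joint arm with a two-finger parallel gripper is mounted at the origin on the work surface. World frame = base frame: x ahead of the robot, y to its left, z up, the work surface at z = 0. Lengths are in m, angles in rad, forces in N, time in s.
With the tool pointing down it reaches from about 0.425 to 0.875 m from the base axis. Payload 4.7 kg.
Tool frame: the origin (TCP) lies midway between the tips of the shut fingers; the grasp point (between the pads) lies 19 mm behind it; z points along the fingers, y is the line along which they close (so a half turn about z gives the same grasp; the last joint's range is limited). The gripper opens to 85 mm and grips with 20 to 120 N. Pads are 22 mm wide; open, the fingers measure 114 mm over their backs; the gripper's body (76 mm by 85 mm) begins 54 mm behind the grasp point. The pads swing forward as they close: fully open they stand 13 mm farther back than shut.
Start: joints at [1.166, 0.321, -0.07, 1.45, 0.023, 1.371, -0.057], TCP at [0.264, -0.594, 0.231] pointing down, gripper open.
Joint ranges: [-2.86, 2.86], [-0.3, 2.09], [-1.38, 1.24], [0.06, 2.45], [-1.56, 4.7], [0.09, 2.05], [-2.69, 2.69]. Speed limits (rad/s): [2.57, 2.57, 3.14, 3.14, 3.14, 3.14, 3.14].

## Interface

Orientations are given as a 3x3 rotation matrix whose columns are the frame's x, y, z axes.
In Python, from plant import env gives the robot as it stands.
- The arm moves only by the tool move_arm, never from a script. Its arguments are lists of equal length, an entry for each row: "fingers": the opening, from 0 (shut) to 1 (fully open); "offset": the shift along the tool's x, y, z in m, a list of three; "spin": the turn about the tool's z in rad. In form: {"fingers": [fingers, ...], "offset": [[dx, dy, dz], ...], "spin": [spin, ...]}. A call has 1 to 5 rows; each row is the pose to reach, as a shift and turn from the pose commanded when the call began, along the tool's axes at that moment; what a row does not reach only later rows make up. A row lasts 1/12 s, in which the tool goes at most 41.7 mm and 7.16 degrees, less where a joint would pass 70% of its speed; a pose out of reach is approached as far as the arm can. A call with a gripper value outside its range is refused whole. The fingers move at their own pace and stop on an object; the grip force is fixed at half the most. Time passes only in rows, so rows that repeat a pose let the fingers close. It gives the time, the measured TCP pose, the force, the opening and the grip force at its end, in the units of the state.
- env.sense(): the state, without advancing time (a new reading comes with each control period).
- env.capture(name): name is "scene" or "top" or "wrist"; returns a dict with "image" (384x512x3 uint8, red, green, blue), "z_map" (384x512 float32, m along the optical axis (not along the pixel's ray), 0 where there is no reading), "fx", "fy", "cx", "cy" (pixels), "rvec" (rotation vector, rad) and "tvec" (3), from world to camera coordinates, as OpenCV has them. Camera axes: x right, y down, z forward; pixel columns grow to the right and rows downward; lengths in m; the calibration is good to about 2 mm. A picture is of the moment at which its call begins.
- env.finish_job(): hands the job in; it is judged then, once.
The state is a dict: "time": time; "qpos": joint angles; "joint_vel": joint speeds; "joint_torque": joint torques, N m; "ee_pos": TCP position; "ee_rot": TCP orientation; "contact_force": force on the tool from outside, world axes, zero at the start; "moment": the same for the moment, N m; "grip_width": opening from 0.0 (shut) to 1.0 (fully open); "finger_force": force on a finger pad.
Only numpy, scipy, OpenCV 4.12 (cv2) and the standard library are available. Lean on these libraries where they do the work, as an engineer would, in place of code of your own. Each camera call takes 0.05 s, during which the arm holds its last target. There are 200 camera calls.

## Working session

There is one attempt and no reset: what is moved stays moved. The work goes in short steps, Python scripts to look and compute and a tool call to move; the robot and the scene stay as the last step left them, time stands still between calls to the robot, and variables do not carry over. Pictures are saved under pics/ and viewed, at most 14 in all, crops included, and the job is handed in when it is done.

Besides the shell and the picture viewer there is one more tool, called after "Call:" as a command line: name --pt "numbers of a row" for each row, then --argument value for the rest. move_arm: Moves the arm, as the interface text tells. Its arguments: {"type":"object","properties":{"fingers":{"type":"array","items":{"type":"number"}},"offset":{"type":"array","items":{"type":"array","items":{"type":"number"}}},"spin":{"type":"array","items":{"type":"number"}}},"required":["fingers","offset","spin"]}

```bash
ls; mkdir -p pics; cat > h.py <<'E'
import numpy as np, cv2
from plant import env
def cap(n):
    c=env.capture(n); c['R']=cv2.Rodrigues(np.array(c['rvec'],float))[0]; c['t']=np.array(c['tvec'],float).reshape(3); return c
def ray(c,u,v,z):
    d=c['R'].T@np.array([(u-c['cx'])/c['fx'],(v-c['cy'])/c['fy'],1.]); o=-c['R'].T@c['t']
    return o+d*(z-o[2])/d[2]
def cloud(c):
    v,u=np.mgrid[:384,:512]; Z=c['z_map']
    P=np.stack([(u-c['cx'])/c['fx']*Z,(v-c['cy'])/c['fy']*Z,Z],-1)
    W=(P-c['t'])@c['R']; W[Z==0]=np.nan; return W
def proj(c,p):
    q=c['R']@np.array(p)+c['t']; return q[0]/q[2]*c['fx']+c['cx'],q[1]/q[2]*c['fy']+c['cy']
def save(c,name,roi=None,s=1.5):
    im=c['image'][...,::-1]
    if roi: x0,y0,x1,y1=roi; im=im[y0:y1,x0:x1]
    cv2.imwrite('pics/'+name+'.png',cv2.resize(im,None,fx=s,fy=s,interpolation=cv2.INTER_CUBIC))
def st():
    s=env.sense(); print(round(s['time'],2),np.round(s['ee_pos'],4).tolist(),'yaw of tool x',round(np.arctan2(s['ee_rot'][1][0],s['ee_rot'][0][0]),4),'F',np.round(s['contact_force'],1),'grip',round(float(s['grip_width']),3),s['finger_force'],'q',np.round(s['qpos'],2).tolist())
    return s
E
python3 - <<'E'
from h import *
s=st(); print(np.round(s['ee_rot'],3))
for n in ('top','scene'):
    c=cap(n); save(c,n+'0'); print(n,-c['R'].T@c['t'],c['fx'],np.round(c['R'],2).tolist())
E
```

```text
pics
0.0 [0.2641, -0.5933, 0.2302] yaw of tool x 0.4189 F [-0.2 -0.5 -0.8] grip 1.001 0.0 q [1.17, 0.32, -0.07, 1.45, 0.02, 1.37, -0.06]
[[ 0.914  0.407 -0.001]
 [ 0.407 -0.914  0.002]
 [-0.    -0.002 -1.   ]]
top [ 0.39618386 -0.049324    1.110898  ] 360.0882376327646 [[0.02, -1.0, 0.0], [-0.99, -0.02, -0.14], [0.14, -0.0, -0.99]]
scene [1.17878218 0.29444269 0.93140878] 409.739284839877 [[-0.5, 0.87, 0.0], [0.65, 0.38, -0.66], [-0.57, -0.33, -0.75]]
```

View pics/top0.png

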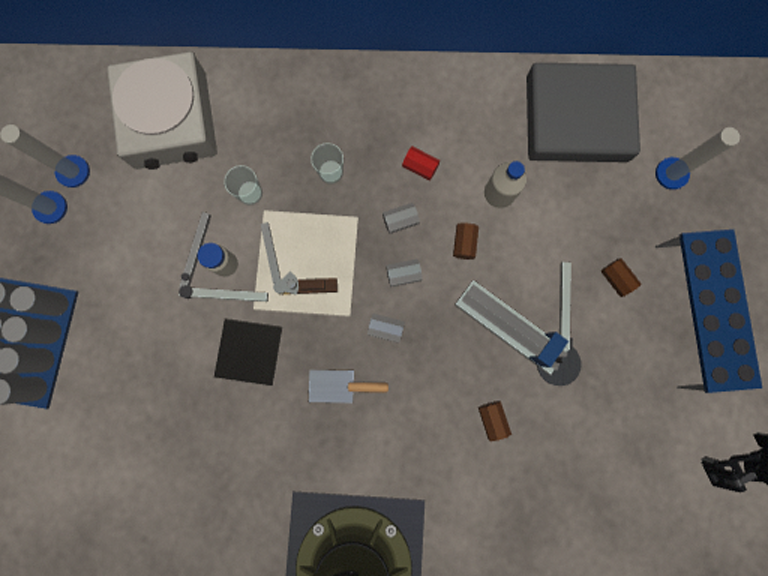

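View pics/scene0.png

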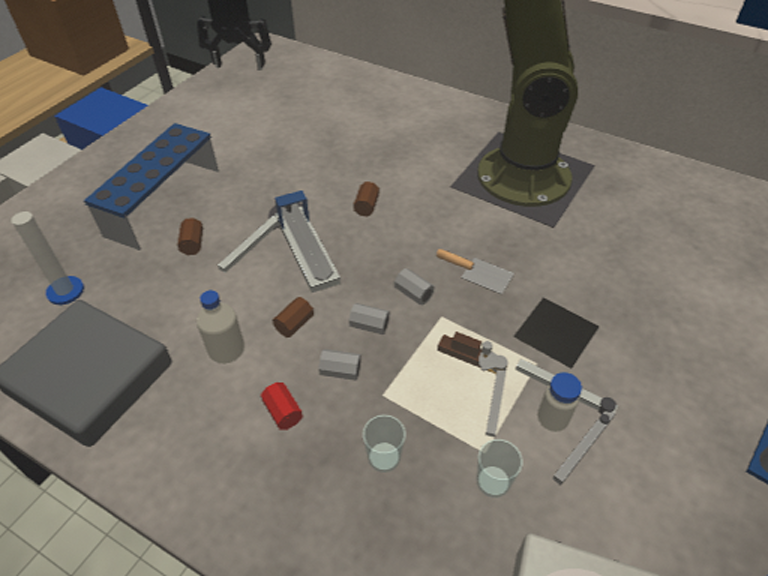

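Top view (1.5x pixels): bottle at (212,257) in the master corner (vertex about (188,290)), bevel on the paper with its hub at (285,284), mat at (248,352), chute from arch (552,348) to mouth (468,295), bed fence (566,305). The three grey octagonal bars at (401,219), (404,273) and (386,329) fit the cells. The bars at (421,163) red and (466,241), (621,277), (495,421) brown are look-alikes.

```bash
cat > m.py <<'E'
from h import *
def seg(c,W,x0,y0,x1,y1,zlo,zhi,mask=None):
    """points in 1.5x-pixel box, in z range -> minAreaRect in world"""
    m=np.zeros((384,512),bool); m[int(y0/1.5):int(y1/1.5),int(x0/1.5):int(x1/1.5)]=1
    m&=(W[...,2]>zlo)&(W[...,2]<zhi)
    if mask is not None: m&=mask
    n,l,s,_=cv2.connectedComponentsWithStats(m.astype(np.uint8),connectivity=8)
    if n<2: return None
    m=l==1+np.argmax(s[1:,4]); P=W[m]
    r=cv2.minAreaRect((P[:,:2]*1000).astype(np.float32)); b=cv2.boxPoints(r)
    e=[b[1]-b[0],b[2]-b[1]]; L=max(e,key=np.linalg.norm)
    return np.round(r[0],1),np.round(sorted(r[1]),1),round(float(np.degrees(np.arctan2(L[1],L[0])))%180,1),round(float(np.median(P[:,2])),4),len(P)
E
python3 - <<'E'
from m import *
c=cap('top'); W=cloud(c); rgb=c['image'].astype(int); hsv=cv2.cvtColor(c['image'],cv2.COLOR_RGB2HSV)
print('benchz',np.nanmedian(W[260:270,290:300,2]),np.nanstd(W[260:270,290:300,2]))
blue=(hsv[...,0]>100)&(hsv[...,0]<130)&(hsv[...,1]>150)
for nm,b,z,mk in [('cellA',(375,195,430,240),(.03,.06),None),('cellB',(375,250,430,295),(.03,.06),None),('cellC',(360,310,410,350),(.03,.06),None),
 ('fence',(192,280,275,305),(.01,.02),None),('leaf',(180,205,215,270),(.01,.02),None),('cap',(190,230,240,285),(.09,.12),None),
 ('bedfence',(550,255,580,345),(.01,.02),None),('chute',(440,270,560,380),(.015,.05),None),('arch',(520,320,585,380),(.075,.1),None),
 ('stock',(270,265,345,305),(.01,.03),None),('rib',(270,265,345,305),(.04,.05),None),('knob',(270,265,310,305),(.05,.07),None),('blade',(255,215,290,280),(.008,.025),None),
 ('mat',(200,305,300,400),(-.01,.008),rgb.sum(2)<130),('paper',(240,200,370,325),(-.01,.008),rgb.sum(2)>480),
 ('bka',(220,155,270,210),(.05,.1),None),('bkb',(305,135,350,190),(.05,.1),None),('wash',(480,150,530,215),(.1,.2),None)]:
    print(nm,seg(c,W,*b,*z,mk))
E
```

```text
benchz -0.00042107678136966964 0.0022019638763920804
cellA (array([685.9, -79.8]), array([43.8, 66.7]), 109.8, 0.0416, 302)
cellB (array([571.2, -87.7]), array([43.9, 66.2]), 103.7, 0.0419, 315)
cellC (array([458.6, -52.5]), array([43.8, 66.3]), 76.3, 0.0415, 324)
fence (array([521.6, 267.8]), array([ 18.2, 153.8]), 87.5, 0.0149, 296)
leaf (array([631.8, 340.9]), array([ 18.9, 124.3]), 166.4, 0.0154, 221)
cap (array([585.2, 282.3]), array([45.3, 46.3]), 93.3, 0.1049, 242)
bedfence (array([ 517.7, -419.5]), array([ 19.5, 169.3]), 177.3, 0.0148, 324)
chute (array([ 466.1, -306.2]), array([ 63. , 235.6]), 53.9, 0.0267, 1388)
arch (array([ 420.6, -368.6]), array([30.3, 61.3]), 144.0, 0.086, 246)
stock (array([544.8, 120.8]), array([ 55.9, 144.9]), 78.1, 0.02, 326)
rib (array([542.5,  97.2]), array([19.8, 48.6]), 95.5, 0.0461, 115)
knob (array([540.3, 135.8]), array([15.1, 15.3]), 13.3, 0.0561, 30)
blade (array([614.5, 189.2]), array([ 16.9, 122.3]), 14.7, 0.0148, 209)
mat (array([405.2, 226.5]), array([116.3, 118.7]), 82.9, 0.0013, 1481)
paper (array([593.3, 115.7]), array([200.2, 209.2]), 176.8, 0.001, 3402)
bka (array([740.4, 239.1]), array([63.1, 63.9]), 46.3, 0.0716, 228)
bkb (array([789.5,  69.7]), array([62.9, 63.8]), 43.2, 0.0706, 208)
wash (array([ 746. , -287.3]), array([49.5, 57.9]), 61.7, 0.1159, 328)
```

```bash
cat > p.py <<'E'
from h import *
def plan(way,start=None):
    """way: list of (x,y,z mm, yaw deg of tool x); prints calls from the measured pose"""
    s=env.sense(); R=np.array(s['ee_rot']); p=np.array(s['ee_pos'])*1000; y=np.arctan2(R[1,0],R[0,0])
    if start: p=np.array(start[:3],float); y=np.radians(start[3])
    for w in way:
        q=np.array(w[:3],float); ty=np.radians(w[3]); d=q-p; dy=(ty-y+np.pi)%(2*np.pi)-np.pi
        n=int(max(1,np.ceil(np.linalg.norm(d)/200),np.ceil(abs(np.degrees(dy))/34)))
        for i in range(n):
            e=d/n; o=[np.cos(y)*e[0]+np.sin(y)*e[1], np.sin(y)*e[0]-np.cos(y)*e[1], -e[2]]
            rows=max(np.linalg.norm(e)/41.7,abs(np.degrees(dy/n))/7.16)
            print('offset',np.round(np.array(o)/1000,4).tolist(),'spin',round(-dy/n,3),'rows>=%.1f'%rows)
            y+=dy/n
        p=q; print('  ->',w)
E
python3 - <<'E'
from p import *
plan([(560,-100,225,60),(585,282,190,94.5),(585,282,56,94.5)])
E
```

```text
offset [0.157, -0.1102, 0.0018] spin -0.209 rows>=4.6
offset [0.1765, -0.0751, 0.0018] spin -0.209 rows>=4.6
offset [0.1882, -0.0368, 0.0018] spin -0.209 rows>=4.6
  -> (560, -100, 225, 60)
offset [0.1717, -0.0847, 0.0175] spin -0.301 rows>=4.6
offset [0.189, -0.03, 0.0175] spin -0.301 rows>=4.6
  -> (585, 282, 190, 94.5)
offset [0.0, 0.0, 0.134] spin -0.0 rows>=3.2
  -> (585, 282, 56, 94.5)
```

Call:
move_arm --fingers '[1,1,1,1,1]' --pt "0.157 -0.11 0.002" --pt "0.157 -0.11 0.002" --pt "0.157 -0.11 0.002" --pt "0.157 -0.11 0.002" --pt "0.157 -0.11 0.002" --spin '[-0.209,-0.209,-0.209,-0.209,-0.209]'

```text
time: 0.57
ee_pos: [0.366, -0.4246, 0.2292]
ee_rot: [[0.806, 0.591, 0.001], [0.591, -0.806, 0.002], [0.002, -0.001, -1.0]]
contact_force: [0.7, 0.7, 0.4]
grip_width: 0.997
finger_force: 0.0
```

Call:
move_arm --fingers '[1,1,1,1,1]' --pt "0.1765 -0.075 0.002" --pt "0.1765 -0.075 0.002" --pt "0.1765 -0.075 0.002" --pt "0.1765 -0.075 0.002" --pt "0.1765 -0.075 0.002" --spin '[-0.209,-0.209,-0.209,-0.209,-0.209]'

```text
time: 0.98
ee_pos: [0.464, -0.2599, 0.2274]
ee_rot: [[0.666, 0.746, 0.001], [0.746, -0.666, 0.002], [0.002, -0.0, -1.0]]
contact_force: [0.6, 0.4, -0.4]
grip_width: 1.0
finger_force: 0.0
```

Call:
move_arm --fingers '[1,1,1,1,1]' --pt "0.188 -0.037 0.002" --pt "0.188 -0.037 0.002" --pt "0.188 -0.037 0.002" --pt "0.188 -0.037 0.002" --pt "0.188 -0.037 0.002" --spin '[-0.209,-0.209,-0.209,-0.209,-0.209]'

```text
time: 1.4
ee_pos: [0.5618, -0.0952, 0.2253]
ee_rot: [[0.497, 0.868, 0.001], [0.868, -0.497, 0.002], [0.002, -0.0, -1.0]]
contact_force: [-0.2, 1.0, 1.6]
grip_width: 0.999
finger_force: 0.0
```

Call:
move_arm --fingers '[1,1,1,1,1]' --pt "0.172 -0.085 0.0175" --pt "0.172 -0.085 0.0175" --pt "0.172 -0.085 0.0175" --pt "0.172 -0.085 0.0175" --pt "0.172 -0.085 0.0175" --spin '[-0.301,-0.301,-0.301,-0.301,-0.301]'

```text
time: 1.82
ee_pos: [0.5719, 0.0962, 0.2075]
ee_rot: [[0.217, 0.976, -0.0], [0.976, -0.217, 0.002], [0.002, -0.001, -1.0]]
contact_force: [0.5, 0.8, 0.3]
grip_width: 0.999
finger_force: 0.0
```

Call:
move_arm --fingers '[1,1,1,1,1]' --pt "0.189 -0.03 0.0175" --pt "0.189 -0.03 0.0175" --pt "0.189 -0.03 0.0175" --pt "0.189 -0.03 0.0175" --pt "0.189 -0.03 0.0175" --spin '[-0.301,-0.301,-0.301,-0.301,-0.301]'

```text
time: 2.23
ee_pos: [0.584, 0.2868, 0.1895]
ee_rot: [[-0.081, 0.997, -0.002], [0.997, 0.081, 0.003], [0.003, -0.001, -1.0]]
contact_force: [-0.5, 1.3, 1.3]
grip_width: 1.0
finger_force: 0.0
```

```bash
python3 - <<'E'
from p import *
st(); c=cap('wrist'); save(c,'w1'); W=cloud(c)
m=(W[...,2]>.095)&(W[...,2]<.115)
from m import *
hsv=cv2.cvtColor(c['image'],cv2.COLOR_RGB2HSV); b=(hsv[...,0]>100)&(hsv[...,0]<130)&(hsv[...,1]>120)
print(seg(c,W,0,0,768,576,.09,.115,b))
plan([(585,282,190,94.5),(585,282,56,94.5)])
E
```

```text
2.23 [0.584, 0.2868, 0.1895] yaw of tool x 1.6522 F [-0.5  1.3  1.3] grip 1.0 0.0 q [0.08, 0.45, -0.76, 1.48, 0.31, 1.34, -0.63]
(array([585.3, 282.5]), array([46.1, 48.1]), 93.1, 0.106, 3351)
offset [-0.0101, 0.0018, -0.0008] spin 0.008 rows>=0.2
  -> (585, 282, 190, 94.5)
offset [0.0, 0.0, 0.134] spin -0.0 rows>=3.2
  -> (585, 282, 56, 94.5)
```

Call:
move_arm --fingers '[1,1,1,1,1]' --pt "-0.005 0.001 0.04" --pt "-0.005 0.001 0.08" --pt "-0.005 0.001 0.115" --pt "-0.005 0.001 0.132" --pt "-0.005 0.001 0.132" --spin '[0,0,0,0,0]'

```text
time: 2.7
ee_pos: [0.5837, 0.274, 0.0526]
ee_rot: [[-0.077, 0.997, -0.009], [0.997, 0.077, -0.004], [-0.004, -0.009, -1.0]]
contact_force: [-0.3, -1.3, 0.4]
grip_width: 0.999
finger_force: 0.0
```

Call:
move_arm --fingers '[0,0,0,0,0]' --pt "0 0 0" --pt "0 0 0" --pt "0 0 0" --pt "0 0 0" --pt "0 0 0" --spin '[0,0,0,0,0]'

```text
time: 3.12
ee_pos: [0.5884, 0.2777, 0.0612]
ee_rot: [[-0.077, 0.997, 0.004], [0.997, 0.077, 0.001], [0.001, 0.004, -1.0]]
contact_force: [-2.4, -0.7, 7.4]
grip_width: 0.602
finger_force: 62.9
```

Call:
move_arm --fingers '[0,0,0,0,0]' --pt "0 0 0" --pt "0 0 -0.01" --pt "0 0 -0.025" --pt "0 0 -0.04" --pt "0 0 -0.04" --spin '[0,0,0,0,0]'

```text
time: 3.53
ee_pos: [0.5893, 0.2781, 0.1031]
ee_rot: [[-0.077, 0.997, 0.006], [0.997, 0.077, 0.003], [0.002, 0.007, -1.0]]
contact_force: [0.1, 1.8, -2.3]
grip_width: 0.596
finger_force: 63.2
```

```bash
python3 - <<'E'
from p import *
st(); plan([(405,227,100,94.5),(405,227,61,94.5)])
E
```

```text
3.53 [0.5893, 0.2781, 0.1031] yaw of tool x 1.6477 F [ 0.1  1.8 -2.3] grip 0.596 63.17648623371497 q [0.07, 0.51, -0.73, 1.58, 0.36, 1.18, -0.65]
offset [-0.0368, -0.1876, 0.0031] spin -0.002 rows>=4.6
  -> (405, 227, 100, 94.5)
offset [0.0, 0.0, 0.039] spin -0.0 rows>=0.9
  -> (405, 227, 61, 94.5)
```

Call:
move_arm --fingers '[0,0,0,0,0]' --pt "-0.008 -0.035 0" --pt "-0.017 -0.075 0" --pt "-0.025 -0.115 0" --pt "-0.033 -0.155 0" --pt "-0.036 -0.18 0" --spin '[0,0,0,0,0]'

```text
time: 3.95
ee_pos: [0.4063, 0.2254, 0.0973]
ee_rot: [[-0.077, 0.997, -0.003], [0.997, 0.077, -0.003], [-0.003, -0.003, -1.0]]
contact_force: [-1.3, 0.5, -1.0]
grip_width: 0.599
finger_force: 63.3
```

Call:
move_arm --fingers '[0,0,0,0,0]' --pt "0 -0.007 0.01" --pt "0 -0.007 0.02" --pt "0 -0.007 0.03" --pt "0 -0.007 0.036" --pt "0 -0.007 0.036" --spin '[0,0,0,0,0]'

```text
time: 4.37
ee_pos: [0.4042, 0.227, 0.0615]
ee_rot: [[-0.077, 0.997, -0.001], [0.997, 0.077, 0.001], [0.002, -0.001, -1.0]]
contact_force: [1.3, -0.1, -1.3]
grip_width: 0.595
finger_force: 63.3
```

```bash
python3 - <<'E'
from p import *
st(); plan([(405,227,63,94.5)])
E
```

```text
4.37 [0.4042, 0.227, 0.0615] yaw of tool x 1.6475 F [ 1.3 -0.1 -1.3] grip 0.595 63.340287563041784 q [0.24, 0.16, -0.85, 2.06, 0.15, 0.97, -0.61]
offset [-0.0001, 0.0008, -0.0015] spin -0.002 rows>=0.0
  -> (405, 227, 63, 94.5)
```

Call:
move_arm --fingers '[0,0,0,0]' --pt "0 0 0.001" --pt "0 0 0.002" --pt "0 0 0.003" --pt "0 0 0.003" --spin '[0,0,0,0]'

```text
time: 4.7
ee_pos: [0.4043, 0.2277, 0.0611]
ee_rot: [[-0.077, 0.997, -0.0], [0.997, 0.077, 0.001], [0.001, -0.0, -1.0]]
contact_force: [-5.9, -2.4, 18.2]
grip_width: 0.593
finger_force: 65.5
```

Call:
move_arm --fingers '[0.75,1,1,1,1]' --pt "0 0 0" --pt "0 0 0" --pt "0 0 0" --pt "0 0 -0.02" --pt "0 0 -0.05" --spin '[0,0,0,0,0]'

```text
time: 5.12
ee_pos: [0.4012, 0.2254, 0.1072]
ee_rot: [[-0.077, 0.997, -0.007], [0.997, 0.077, -0.001], [-0.0, -0.007, -1.0]]
contact_force: [-0.1, -0.9, -0.6]
grip_width: 1.001
finger_force: 0.0
```

Call:
move_arm --fingers '[1,1,1,1]' --pt "0 0 -0.03" --pt "0 0 -0.06" --pt "0 0 -0.08" --pt "0 0 -0.08" --spin '[0,0,0,0]'

```text
time: 5.45
ee_pos: [0.4061, 0.2278, 0.1934]
ee_rot: [[-0.077, 0.997, 0.007], [0.997, 0.077, 0.002], [0.001, 0.008, -1.0]]
contact_force: [0.3, 1.0, -0.0]
grip_width: 0.997
finger_force: 0.0
```

```bash
python3 - <<'E'
from m import *
from p import plan
st(); c=cap('top'); W=cloud(c)
print('cap',seg(c,W,150,280,330,420,.09,.12))
plan([(545,99,185,94.5),(542.5,97.2,100,94.5)])
E
```

```text
5.45 [0.4061, 0.2278, 0.1934] yaw of tool x 1.6475 F [ 0.3  1.  -0. ] grip 0.997 0.0 q [0.31, -0.04, -0.85, 1.92, -0.03, 1.24, -0.45]
cap (array([402.4, 233.1]), array([44.1, 46.5]), 91.3, 0.1051, 254)
offset [-0.1384, 0.1298, 0.0062] spin -0.002 rows>=4.6
  -> (545, 99, 185, 94.5)
offset [-0.0016, -0.0026, 0.085] spin -0.0 rows>=2.0
  -> (542.5, 97.2, 100, 94.5)
```

Call:
move_arm --fingers '[1,1,1,1,1]' --pt "-0.03 0.03 0" --pt "-0.06 0.057 0" --pt "-0.09 0.085 0" --pt "-0.12 0.112 0" --pt "-0.138 0.13 0.006" --spin '[0,0,0,0,0]'

```text
time: 5.92
ee_pos: [0.5462, 0.0943, 0.1819]
ee_rot: [[-0.072, 0.997, -0.0], [0.997, 0.072, -0.001], [-0.001, -0.0, -1.0]]
contact_force: [0.5, -0.4, -0.1]
grip_width: 1.001
finger_force: 0.0
```

```bash
cat > bev.py <<'E'
from m import *
def bevel(c,W,box=(0,0,768,576)):
    r=seg(c,W,*box,.040,.0485); k=seg(c,W,*box,.0485,.062)
    return r,k
E
python3 - <<'E'
from bev import *
from p import plan
s=st(); c=cap('wrist'); W=cloud(c); save(c,'w2'); print(bevel(c,W))
E
```

```text
5.92 [0.5462, 0.0943, 0.1819] yaw of tool x 1.6433 F [ 0.5 -0.4 -0.1] grip 1.001 0.0 q [0.42, 0.21, -0.72, 1.74, 0.15, 1.25, -0.26]
((array([541.7,  96.7]), array([19.6, 50.3]), 93.3, 0.047, 1317), (array([716.5, 225.2]), array([ 9.9, 41.4]), 121.4, 0.0551, 595))
```

View pics/w2.png

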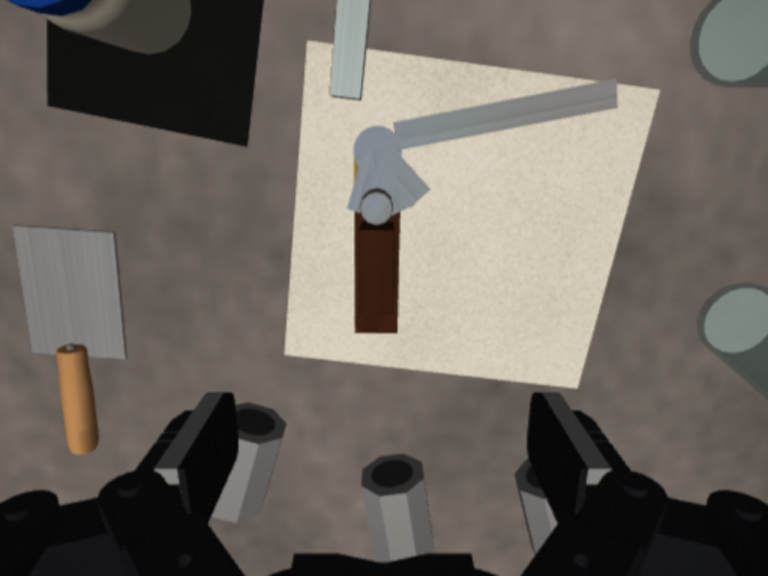

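Call:
move_arm --fingers '[1,1,1,1,1]' --pt "0.0025 -0.0045 0.04" --pt "0.0025 -0.0045 0.08" --pt "0.0025 -0.0045 0.12" --pt "0.0025 -0.0045 0.155" --pt "0.0025 -0.0045 0.158" --spin '[0.014,0.014,0.014,0.014,0.014]'

```text
time: 6.38
ee_pos: [0.532, 0.1, 0.0173]
ee_rot: [[-0.064, 0.998, -0.015], [0.998, 0.064, -0.001], [0.0, -0.015, -1.0]]
contact_force: [-1.4, -1.4, -0.7]
grip_width: 0.999
finger_force: 0.0
```

Call:
move_arm --fingers '[0.6,0.4,0.2,0,0]' --pt "0 0 0" --pt "0 0 0" --pt "0 0 0" --pt "0 0 0" --pt "0 0 0" --spin '[0,0,0,0,0]'

```text
time: 6.8
ee_pos: [0.5404, 0.1012, 0.0272]
ee_rot: [[-0.063, 0.998, 0.004], [0.998, 0.063, -0.0], [-0.0, 0.004, -1.0]]
contact_force: [0.2, 0.0, -0.7]
grip_width: 0.3
finger_force: 0.0
```

Call:
move_arm --fingers '[0,0,0,0,0]' --pt "0 0 0" --pt "0 0 0" --pt "0 0 0" --pt "0 0 0" --pt "0 0 0" --spin '[0,0,0,0,0]'

```text
time: 7.22
ee_pos: [0.541, 0.1011, 0.0274]
ee_rot: [[-0.063, 0.998, 0.004], [0.998, 0.063, -0.0], [-0.0, 0.004, -1.0]]
contact_force: [0.4, -1.0, 8.2]
grip_width: 0.22
finger_force: 61.6
```

```bash
python3 - <<'E'
from p import *
st()
E
```

```text
7.22 [0.541, 0.1011, 0.0274] yaw of tool x 1.6335 F [ 0.4 -1.   8.2] grip 0.22 61.56850576400757 q [0.35, 0.38, -0.67, 1.9, 0.29, 0.96, -0.4]
```

```bash
python3 - <<'E'
from p import *
plan([(541,101,33,93.6),(548.2,212,33,87.5)])
E
```

```text
offset [-0.0001, 0.0, -0.0056] spin -0.0 rows>=0.1
  -> (541, 101, 33, 93.6)
offset [0.1103, 0.0142, -0.0] spin 0.106 rows>=2.7
  -> (548.2, 212, 33, 87.5)
```

Call:
move_arm --fingers '[0,0,0]' --pt "0 0 -0.003" --pt "0 0 -0.006" --pt "0 0 -0.006" --spin '[0,0,0]'

```text
time: 7.47
ee_pos: [0.538, 0.1007, 0.031]
ee_rot: [[-0.063, 0.998, -0.002], [0.998, 0.063, -0.001], [-0.0, -0.002, -1.0]]
contact_force: [0.9, -0.2, -5.1]
grip_width: 0.22
finger_force: 60.0
```

Call:
move_arm --fingers '[0,0,0,0,0]' --pt "0.025 0.008 0" --pt "0.05 0.012 0" --pt "0.08 0.014 0" --pt "0.11 0.014 0" --pt "0.11 0.014 0" --spin '[0.02,0.05,0.08,0.106,0.106]'

```text
time: 7.88
ee_pos: [0.5432, 0.2207, 0.0313]
ee_rot: [[0.035, 0.999, -0.001], [0.999, -0.035, 0.007], [0.007, -0.002, -1.0]]
contact_force: [-0.4, 1.5, -4.7]
grip_width: 0.215
finger_force: 60.0
```

Call:
move_arm --fingers '[0,0,0,0]' --pt "0 0 0.002" --pt "0 0 0.004" --pt "0 0 0.0055" --pt "0 0 0.0055" --spin '[0,0,0,0]'

```text
time: 8.22
ee_pos: [0.5451, 0.2122, 0.0273]
ee_rot: [[0.043, 0.999, -0.002], [0.999, -0.043, 0.0], [0.0, -0.002, -1.0]]
contact_force: [-5.7, 1.2, 9.8]
grip_width: 0.217
finger_force: 62.0
```

```bash
python3 - <<'E'
from bev import *
from p import plan
s=st(); c=cap('top'); W=cloud(c); save(c,'t2',(90,110,290,260),3)
print('blade',seg(c,W,196,195,265,280,.008,.02))
E
```

```text
8.22 [0.5451, 0.2122, 0.0273] yaw of tool x 1.5275 F [-5.7  1.2  9.8] grip 0.217 61.98521912097931 q [0.14, 0.46, -0.67, 1.81, 0.33, 1.0, -0.71]
blade (array([720.5, 224.4]), array([ 4.9, 26.7]), 126.9, 0.0159, 9)
```

View pics/t2.png

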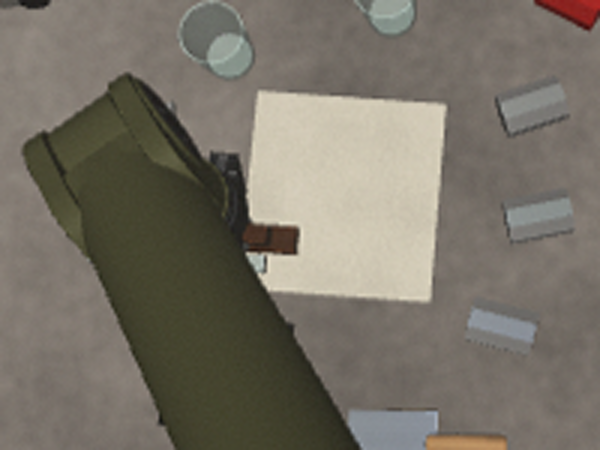

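Call:
move_arm --fingers '[0,0,0,0,0]' --pt "0 -0.002 0" --pt "0.005 -0.004 0" --pt "0.015 -0.005 0" --pt "0.025 -0.005 0" --pt "0.035 -0.005 0" --spin '[0,0,0,0,0]'

```text
time: 8.68
ee_pos: [0.5456, 0.2411, 0.0274]
ee_rot: [[0.049, 0.999, 0.003], [0.999, -0.049, -0.007], [-0.006, 0.003, -1.0]]
contact_force: [0.0, -8.9, 10.5]
grip_width: 0.221
finger_force: 61.9
```

Call:
move_arm --fingers '[0,0,0,0,0]' --pt "0.008 0 0" --pt "0.016 0 0" --pt "0.022 0 0" --pt "0.026 0 0" --pt "0.026 0 0" --spin '[0,0,0,0,0]'

```text
time: 9.1
ee_pos: [0.5466, 0.2691, 0.0274]
ee_rot: [[0.047, 0.999, 0.004], [0.999, -0.047, -0.004], [-0.004, 0.004, -1.0]]
contact_force: [0.5, -4.3, 7.7]
grip_width: 0.221
finger_force: 61.8
```

```bash
python3 - <<'E'
from bev import *
s=st(); c=cap('wrist'); W=cloud(c); save(c,'w3')
p=np.array(s['ee_pos'])*1000; d=p[:2]-[534.5,356.2]; print('jig x,y of TCP',d@[-.0436,-.999],d@[.999,-.0436])
E
```

```text
9.1 [0.5466, 0.2691, 0.0274] yaw of tool x 1.5238 F [ 0.5 -4.3  7.7] grip 0.221 61.75039529800415 q [0.03, 0.5, -0.66, 1.75, 0.36, 1.02, -0.81]
jig x,y of TCP 86.5082988945165 15.898346427251035
```

View pics/w3.png

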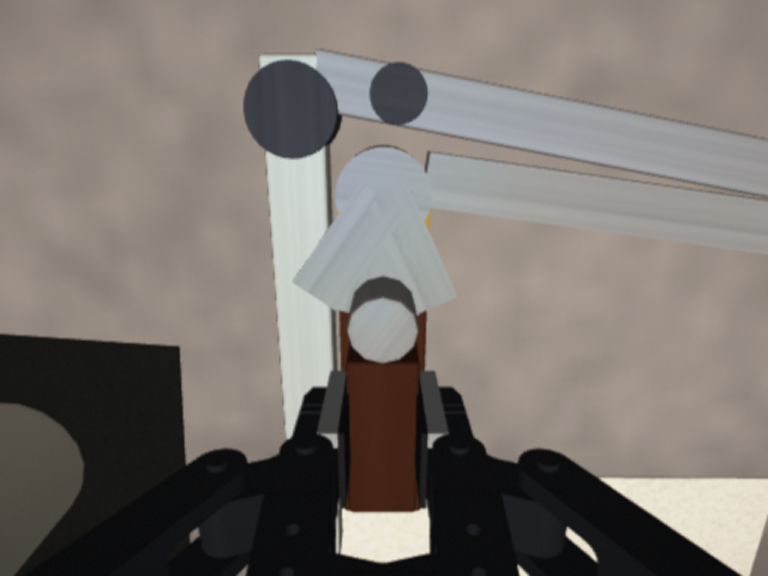

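Call:
move_arm --fingers '[0,0,0,0,0]' --pt "0.003 -0.001 0" --pt "0.006 -0.002 0" --pt "0.008 -0.003 0" --pt "0.01 -0.003 0" --pt "0.01 -0.003 0" --spin '[0,0,0,0,0]'

```text
time: 9.57
ee_pos: [0.545, 0.2758, 0.0274]
ee_rot: [[0.049, 0.999, 0.004], [0.999, -0.049, -0.008], [-0.008, 0.004, -1.0]]
contact_force: [0.3, -11.0, 10.7]
grip_width: 0.217
finger_force: 62.1
```

```bash
cat > jb.py <<'E'
from bev import *
from p import plan
s=st(); p=np.array(s['ee_pos'])*1000; d=p[:2]-[534.5,356.2]; print('jig x,y of TCP',d@[-.0436,-.999],d@[.999,-.0436])
c=cap('wrist'); W=cloud(c)
def line(x0,y0,x1,y1,zlo,zhi):
    m=np.zeros((384,512),bool); m[int(y0/1.5):int(y1/1.5),int(x0/1.5):int(x1/1.5)]=1
    m&=(W[...,2]>zlo)&(W[...,2]<zhi); return m
E
python3 - <<'E'
from jb import *
save(c,'w4')
E
```

```text
9.57 [0.545, 0.2758, 0.0274] yaw of tool x 1.5214 F [  0.3 -11.   10.7] grip 0.217 62.057812213897705 q [0.02, 0.51, -0.66, 1.74, 0.37, 1.02, -0.83]
jig x,y of TCP 79.82954462407173 13.985726725053329
```

View pics/w4.png

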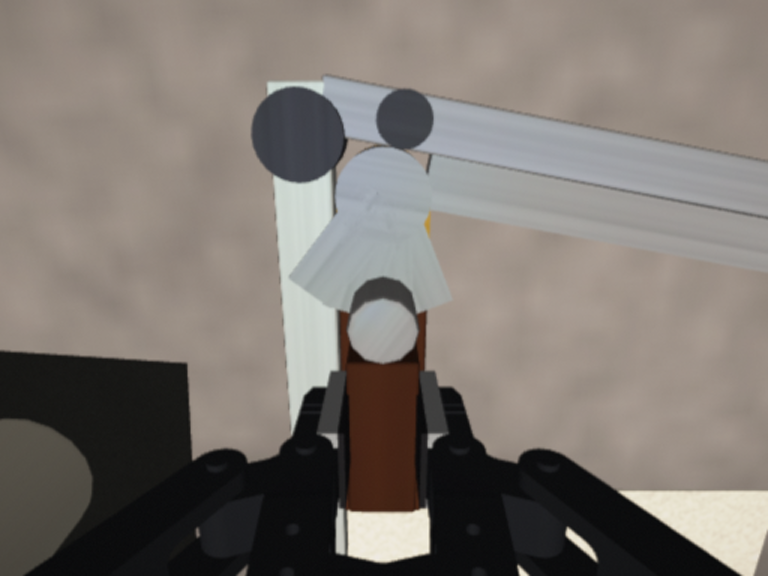

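Call:
move_arm --fingers '[0,0,0,0]' --pt "0.001 -0.001 0" --pt "0.001 -0.002 0" --pt "0.001 -0.002 0" --pt "0 -0.001 0" --spin '[0,0,0,0]'

```text
time: 9.95
ee_pos: [0.5448, 0.2759, 0.0274]
ee_rot: [[0.05, 0.999, 0.005], [0.999, -0.05, -0.007], [-0.007, 0.005, -1.0]]
contact_force: [1.5, -7.4, 8.7]
grip_width: 0.218
finger_force: 61.9
```

Call:
move_arm --fingers '[0.4,0.5,0.5,0.5,0.5]' --pt "0 0 0" --pt "0 0 0" --pt "0 0 0" --pt "0 0 -0.03" --pt "0 0 -0.05" --spin '[0,0,0,0,0]'

```text
time: 10.37
ee_pos: [0.5391, 0.2832, 0.076]
ee_rot: [[0.042, 0.999, -0.002], [0.999, -0.042, -0.0], [-0.0, -0.002, -1.0]]
contact_force: [1.7, 1.3, 0.6]
grip_width: 0.502
finger_force: 0.0
```

Call:
move_arm --fingers '[0.2,0,0,0,0]' --pt "0 0 -0.01" --pt "0 0 -0.02" --pt "0 0 -0.02" --pt "0 0 -0.02" --pt "0 0 -0.02" --spin '[0,0,0,0,0]'

```text
time: 10.78
ee_pos: [0.5393, 0.2824, 0.0945]
ee_rot: [[0.043, 0.999, -0.002], [0.999, -0.043, -0.001], [-0.001, -0.002, -1.0]]
contact_force: [0.2, -0.1, -0.5]
grip_width: 0.0
finger_force: 0.0
```

```bash
python3 - <<'E'
from jb import *
save(c,'w5')
hsv=cv2.cvtColor(c['image'],cv2.COLOR_RGB2HSV)
for nm,z in (('knob',(.05,.062)),('rib',(.04,.0485)),('low',(.008,.025))): print(nm,seg(c,W,180,60,600,560,*z))
E
```

```text
10.78 [0.5393, 0.2824, 0.0945] yaw of tool x 1.5279 F [ 0.2 -0.1 -0.5] grip 0.0 0.0 q [0.04, 0.43, -0.7, 1.69, 0.3, 1.13, -0.79]
jig x,y of TCP 73.47777221532279 7.993275270617364
knob (array([546.3, 309.3]), array([16.9, 17.5]), 87.7, 0.0569, 793)
rib (array([544.6, 277.4]), array([19.7, 37.9]), 86.6, 0.047, 1633)
low (array([573.5, 296.4]), array([125.6, 147.7]), 89.2, 0.0165, 15820)
```

View pics/w5.png

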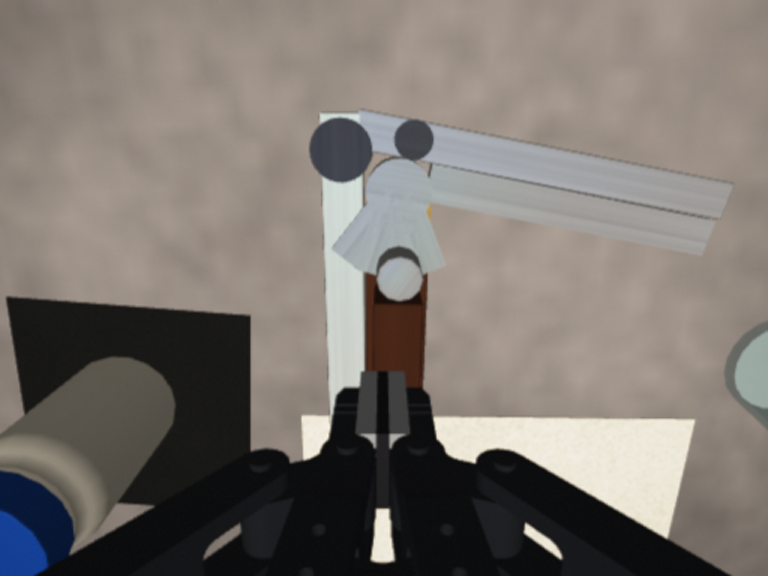

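Call:
move_arm --fingers '[0,0,0,0,0]' --pt "0.027 0.0055 0" --pt "0.027 0.0055 0" --pt "0.027 0.0055 0.015" --pt "0.027 0.0055 0.03" --pt "0.027 0.0055 0.03" --spin '[0,0,0,0,0]'

```text
time: 11.25
ee_pos: [0.5441, 0.307, 0.0607]
ee_rot: [[0.043, 0.999, -0.007], [0.999, -0.043, -0.004], [-0.005, -0.007, -1.0]]
contact_force: [-1.3, -1.6, -1.3]
grip_width: -0.001
finger_force: 0.0
```

Call:
move_arm --fingers '[0,0,0,0,0]' --pt "0 0 0.006" --pt "0 0 0.01" --pt "0 0 0.014" --pt "0 0 0.016" --pt "0 0 0.016" --spin '[0,0,0,0,0]'

```text
time: 11.67
ee_pos: [0.5469, 0.3089, 0.0508]
ee_rot: [[0.044, 0.999, 0.0], [0.999, -0.044, -0.002], [-0.002, 0.0, -1.0]]
contact_force: [-3.5, -2.8, 6.3]
grip_width: -0.0
finger_force: 3.5
```

Call:
move_arm --fingers '[0,0,0,0,0]' --pt "0 0 0.002" --pt "0 0 0.003" --pt "0 0 0.003" --pt "0 0 0.003" --pt "0 0 0.003" --spin '[0,0,0,0,0]'

```text
time: 12.08
ee_pos: [0.5474, 0.3091, 0.0506]
ee_rot: [[0.044, 0.999, 0.002], [0.999, -0.044, -0.002], [-0.002, 0.002, -1.0]]
contact_force: [-6.9, -5.8, 21.5]
grip_width: 0.001
finger_force: 10.3
```

Call:
move_arm --fingers '[0,0,0,0,0]' --pt "0 0 -0.02" --pt "0 0 -0.04" --pt "-0.02 0 -0.05" --pt "-0.033 0 -0.05" --pt "-0.033 0 -0.05" --spin '[0,0,0,0,0]'

```text
time: 12.5
ee_pos: [0.5466, 0.2726, 0.0967]
ee_rot: [[0.048, 0.999, 0.001], [0.999, -0.048, -0.003], [-0.003, 0.002, -1.0]]
contact_force: [0.5, -0.6, -0.7]
grip_width: 0.004
finger_force: 0.0
```

```bash
python3 - <<'E'
from jb import *
for nm,z in (('knob',(.0495,.062)),('rib',(.04,.0485))): print(nm,seg(c,W,180,60,600,560,*z))
E
```

```text
12.5 [0.5466, 0.2726, 0.0967] yaw of tool x 1.5232 F [ 0.5 -0.6 -0.7] grip 0.004 0.0 q [0.06, 0.43, -0.7, 1.69, 0.3, 1.14, -0.78]
jig x,y of TCP 83.02233828024491 15.77892734100585
knob (array([546.2, 309.1]), array([16.7, 17.1]), 87.7, 0.0514, 702)
rib (array([544.2, 272. ]), array([20. , 48.7]), 87.0, 0.047, 2076)
```

Call:
move_arm --fingers '[0.6,0.6,0.6,0.6,0.6]' --pt "0 0 0" --pt "0 0 0" --pt "0 -0.002 0.03" --pt "0 -0.002 0.06" --pt "0 -0.002 0.074" --spin '[0,0,0,0,0]'

```text
time: 12.97
ee_pos: [0.5407, 0.2765, 0.0188]
ee_rot: [[0.042, 0.999, -0.005], [0.999, -0.042, -0.002], [-0.002, -0.005, -1.0]]
contact_force: [-1.5, -1.5, -0.4]
grip_width: 0.596
finger_force: 0.0
```

Call:
move_arm --fingers '[0.6,0.4,0.2,0,0]' --pt "0 0 0" --pt "0 0 0" --pt "0 0 0" --pt "0 0 0" --pt "0 0 0" --spin '[0,0,0,0,0]'

```text
time: 13.38
ee_pos: [0.5448, 0.2779, 0.0247]
ee_rot: [[0.043, 0.999, 0.004], [0.999, -0.043, 0.002], [0.002, 0.004, -1.0]]
contact_force: [1.9, 1.4, 1.3]
grip_width: 0.22
finger_force: 61.1
```

Call:
move_arm --fingers '[0,0,0,0,0]' --pt "0 0 0" --pt "0 0 0" --pt "0 0 -0.005" --pt "-0.01 0.01 -0.015" --pt "-0.02 0.02 -0.03" --spin '[0,0,0,0,0]'

```text
time: 13.8
ee_pos: [0.5591, 0.2549, 0.0504]
ee_rot: [[0.041, 0.999, -0.007], [0.999, -0.041, -0.003], [-0.003, -0.007, -1.0]]
contact_force: [0.2, -0.4, -5.3]
grip_width: 0.213
finger_force: 60.6
```

```bash
python3 - <<'E'
from p import *
st(); plan([(600,0,100,120),(625,-250,100,177.4),(625,-385,100,177.4)])
c=cap('wrist'); save(c,'w6'); W=cloud(c)
from m import *
print(seg(c,W,0,0,768,576,.03,.052))
E
```

```text
13.8 [0.5591, 0.2549, 0.0504] yaw of tool x 1.5301 F [ 0.2 -0.4 -5.3] grip 0.213 60.562520027160645 q [0.07, 0.49, -0.67, 1.71, 0.34, 1.07, -0.76]
offset [-0.1265, 0.0256, -0.0248] spin -0.282 rows>=3.2
offset [-0.1287, -0.0106, -0.0248] spin -0.282 rows>=3.2
  -> (600, 0, 100, 120)
offset [-0.1145, -0.0517, -0.0] spin -0.501 rows>=4.0
offset [-0.0756, -0.1003, -0.0] spin -0.501 rows>=4.0
  -> (625, -250, 100, 177.4)
offset [-0.0061, -0.1349, -0.0] spin -0.0 rows>=3.2
  -> (625, -385, 100, 177.4)
(array([604.8, 282.4]), array([ 69.6, 147.3]), 167.0, 0.0417, 15880)
```

```bash
python3 - <<'E'
from p import *
plan([(560,250,140,87.67),(560,0,140,120),(580,-240,130,177.4),(598.5,-394,80,177.4)])
E
```

```text
offset [-0.0019, -0.0046, -0.0859] spin -0.005 rows>=2.1
  -> (560, 250, 140, 87.67)
offset [-0.1249, 0.0051, -0.0] spin -0.282 rows>=3.0
offset [-0.1214, -0.0299, -0.0] spin -0.282 rows>=3.0
  -> (560, 0, 140, 120)
offset [-0.1089, -0.0513, 0.005] spin -0.501 rows>=4.0
offset [-0.0709, -0.0973, 0.005] spin -0.501 rows>=4.0
  -> (580, -240, 130, 177.4)
offset [-0.0255, -0.153, 0.05] spin -0.0 rows>=3.9
  -> (598.5, -394, 80, 177.4)
```

Call:
move_arm --fingers '[0,0,0,0]' --pt "-0.002 -0.004 -0.025" --pt "-0.002 -0.004 -0.055" --pt "-0.002 -0.004 -0.086" --pt "-0.002 -0.004 -0.086" --spin '[0,0,0,0]'

```text
time: 14.18
ee_pos: [0.5605, 0.2555, 0.1441]
ee_rot: [[0.043, 0.999, 0.007], [0.999, -0.043, 0.002], [0.003, 0.007, -1.0]]
contact_force: [1.3, 2.2, -3.0]
grip_width: 0.218
finger_force: 60.7
```

Call:
move_arm --fingers '[0,0,0,0,0]' --pt "-0.02 0.001 0" --pt "-0.045 0.002 0" --pt "-0.07 0.003 0" --pt "-0.1 0.004 0" --pt "-0.125 0.005 0" --spin '[-0.04,-0.1,-0.16,-0.22,-0.282]'

```text
time: 14.6
ee_pos: [0.556, 0.1262, 0.1364]
ee_rot: [[-0.239, 0.971, -0.004], [0.971, 0.239, -0.002], [-0.001, -0.005, -1.0]]
contact_force: [0.5, -0.7, -4.4]
grip_width: 0.219
finger_force: 60.7
```

Call:
move_arm --fingers '[0,0,0,0,0]' --pt "-0.024 -0.006 0" --pt "-0.049 -0.012 0" --pt "-0.073 -0.018 0" --pt "-0.097 -0.024 0" --pt "-0.121 -0.03 0" --spin '[-0.056,-0.113,-0.169,-0.226,-0.282]'

```text
time: 15.02
ee_pos: [0.5553, 0.0028, 0.1367]
ee_rot: [[-0.5, 0.866, -0.004], [0.866, 0.5, -0.0], [0.002, -0.004, -1.0]]
contact_force: [0.6, 0.1, -5.8]
grip_width: 0.221
finger_force: 60.7
```

Call:
move_arm --fingers '[0,0,0,0,0]' --pt "-0.022 -0.01 0.001" --pt "-0.044 -0.02 0.002" --pt "-0.065 -0.031 0.003" --pt "-0.087 -0.041 0.004" --pt "-0.109 -0.051 0.005" --spin '[-0.1,-0.2,-0.3,-0.4,-0.501]'

```text
time: 15.43
ee_pos: [0.5655, -0.1166, 0.1316]
ee_rot: [[-0.856, 0.518, -0.004], [0.518, 0.856, 0.0], [0.004, -0.002, -1.0]]
contact_force: [0.6, 0.3, -5.0]
grip_width: 0.219
finger_force: 60.7
```

Call:
move_arm --fingers '[0,0,0,0,0]' --pt "-0.014 -0.019 0.001" --pt "-0.028 -0.039 0.002" --pt "-0.043 -0.058 0.003" --pt "-0.057 -0.078 0.004" --pt "-0.071 -0.097 0.005" --spin '[-0.1,-0.2,-0.3,-0.4,-0.501]'

```text
time: 15.85
ee_pos: [0.5755, -0.2364, 0.1264]
ee_rot: [[-0.999, 0.043, -0.004], [0.043, 0.999, 0.001], [0.004, 0.001, -1.0]]
contact_force: [0.8, -0.6, -5.0]
grip_width: 0.216
finger_force: 60.7
```

```bash
python3 - <<'E'
from p import *
st(); plan([(598.5,-394,80,177.4),(598.5,-394,35,177.4)])
E
```

```text
15.85 [0.5755, -0.2364, 0.1264] yaw of tool x 3.0983 F [ 0.8 -0.6 -5. ] grip 0.216 60.7197904586792 q [0.94, 0.43, -0.75, 1.63, 0.31, 1.21, 1.65]
offset [-0.0298, -0.1565, 0.0464] spin 0.002 rows>=4.0
  -> (598.5, -394, 80, 177.4)
offset [0.0, 0.0, 0.045] spin -0.0 rows>=1.1
  -> (598.5, -394, 35, 177.4)
```

Call:
move_arm --fingers '[0,0,0,0,0]' --pt "-0.006 -0.03 0.005" --pt "-0.012 -0.065 0.015" --pt "-0.02 -0.1 0.025" --pt "-0.027 -0.135 0.035" --pt "-0.03 -0.156 0.046" --spin '[0,0,0,0,0]'

```text
time: 16.27
ee_pos: [0.5975, -0.3978, 0.0794]
ee_rot: [[-0.999, 0.052, -0.004], [0.052, 0.999, -0.002], [0.003, -0.002, -1.0]]
contact_force: [-0.2, -0.6, -4.6]
grip_width: 0.22
finger_force: 60.7
```

```bash
python3 - <<'E'
from p import *
st(); c=cap('wrist'); save(c,'w7'); plan([(598.5,-394,27,177.4)])
E
```

```text
16.27 [0.5975, -0.3978, 0.0794] yaw of tool x 3.0896 F [-0.2 -0.6 -4.6] grip 0.22 60.68117380142212 q [0.99, 0.65, -0.65, 1.41, 0.4, 1.22, 1.82]
offset [-0.0028, 0.0083, 0.0492] spin -0.011 rows>=1.2
  -> (598.5, -394, 27, 177.4)
```

View pics/w7.png

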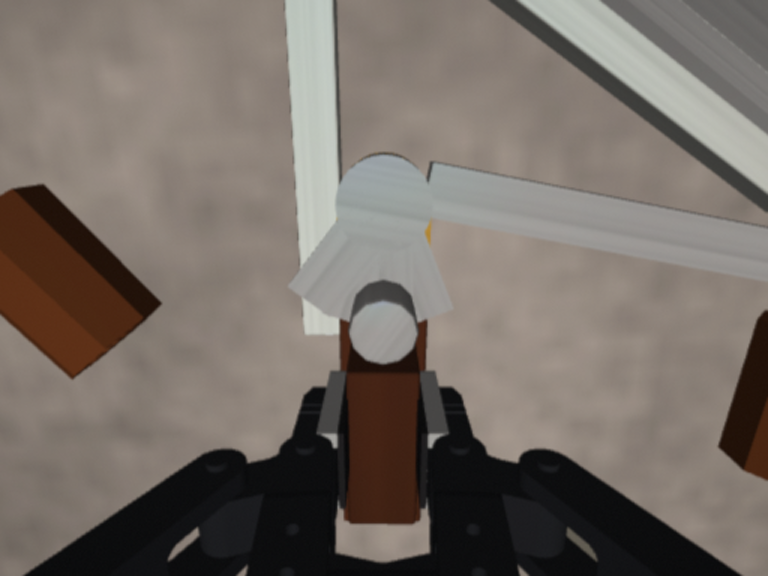

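Call:
move_arm --fingers '[0,0,0,0,0]' --pt "0 0.004 0" --pt "0 0.004 0.02" --pt "0 0.004 0.035" --pt "0 0.004 0.045" --pt "0 0.004 0.05" --spin '[-0.005,-0.005,-0.005,-0.005,-0.005]'

```text
time: 16.73
ee_pos: [0.598, -0.3869, 0.0292]
ee_rot: [[-0.999, 0.042, -0.005], [0.042, 0.999, 0.003], [0.005, 0.003, -1.0]]
contact_force: [0.0, 0.4, -4.5]
grip_width: 0.216
finger_force: 60.6
```

Call:
move_arm --fingers '[0,0,0,0]' --pt "0 0 0.001" --pt "0 0 0.003" --pt "0 0 0.005" --pt "0 0 0.005" --spin '[0,0,0,0]'

```text
time: 17.07
ee_pos: [0.6004, -0.3888, 0.0284]
ee_rot: [[-0.999, 0.043, 0.001], [0.043, 0.999, -0.001], [-0.001, -0.001, -1.0]]
contact_force: [-0.6, -0.6, -4.5]
grip_width: 0.214
finger_force: 60.7
```

```bash
cat > bd.py <<'E'
from bev import *
from p import plan
s=st(); p=np.array(s['ee_pos'])*1000; d=p[:2]-[427.8,-406.4]; print('bed x,y of TCP',d@[.999,-.045],d@[.045,.999])
E
python3 bd.py
```

```text
17.07 [0.6004, -0.3888, 0.0284] yaw of tool x 3.0988 F [-0.6 -0.6 -4.5] grip 0.214 60.701411962509155 q [0.97, 0.7, -0.63, 1.45, 0.43, 1.13, 1.8]
bed x,y of TCP 171.65263151953903 25.36023739080671
```

Call:
move_arm --fingers '[0,0,0,0,0]' --pt "0 0 0.002" --pt "0 0 0.004" --pt "0 -0.003 0.005" --pt "0 -0.007 0.005" --pt "0 -0.009 0.005" --spin '[0,0,0,0,0]'

```text
time: 17.48
ee_pos: [0.6015, -0.3964, 0.0247]
ee_rot: [[-0.999, 0.042, 0.003], [0.042, 0.999, 0.001], [-0.003, 0.001, -1.0]]
contact_force: [0.4, 4.1, 4.6]
grip_width: 0.218
finger_force: 61.9
```

```bash
python3 bd.py
```

```text
17.48 [0.6015, -0.3964, 0.0247] yaw of tool x 3.0998 F [0.4 4.1 4.6] grip 0.218 61.94287061691284 q [0.98, 0.71, -0.63, 1.44, 0.43, 1.13, 1.81]
bed x,y of TCP 173.06892195696116 17.846053482980793
```

Call:
move_arm --fingers '[0,0,0,0,0]' --pt "0.004 -0.002 0" --pt "0.012 -0.004 0" --pt "0.02 -0.005 0" --pt "0.028 -0.005 0" --pt "0.036 -0.005 0" --spin '[0,0,0,0,0]'

```text
time: 17.9
ee_pos: [0.5677, -0.3997, 0.025]
ee_rot: [[-0.999, 0.041, 0.009], [0.041, 0.999, -0.0], [-0.009, -0.0, -1.0]]
contact_force: [7.8, 2.8, 2.5]
grip_width: 0.221
finger_force: 61.8
```

Call:
move_arm --fingers '[0,0,0,0,0]' --pt "0.008 0 0" --pt "0.016 0 0" --pt "0.024 0 0" --pt "0.032 0 0" --pt "0.04 0 0" --spin '[0,0,0,0,0]'

```text
time: 18.32
ee_pos: [0.5279, -0.3979, 0.025]
ee_rot: [[-0.999, 0.04, 0.009], [0.04, 0.999, -0.001], [-0.009, -0.0, -1.0]]
contact_force: [7.3, 3.1, 2.8]
grip_width: 0.222
finger_force: 61.8
```

```bash
python3 bd.py
```

```text
18.32 [0.5279, -0.3979, 0.025] yaw of tool x 3.1012 F [7.3 3.1 2.8] grip 0.222 61.79388642311096 q [1.1, 0.6, -0.65, 1.62, 0.4, 1.06, 1.87]
bed x,y of TCP 99.56769673984586 12.989603904607717
```

Call:
move_arm --fingers '[0,0,0,0,0]' --pt "0.007 0 0" --pt "0.013 0 0" --pt "0.018 0 0" --pt "0.021 0 0" --pt "0.021 0 0" --spin '[0,0,0,0,0]'

```text
time: 18.73
ee_pos: [0.5061, -0.397, 0.0249]
ee_rot: [[-0.999, 0.041, 0.007], [0.041, 0.999, -0.0], [-0.007, 0.0, -1.0]]
contact_force: [5.0, 4.6, 4.0]
grip_width: 0.218
finger_force: 62.1
```

```bash
python3 - <<'E'
from bd import *
c=cap('wrist'); save(c,'w8')
E
```

```text
18.73 [0.5061, -0.397, 0.0249] yaw of tool x 3.1008 F [5.  4.6 4. ] grip 0.218 62.06686019897461 q [1.14, 0.57, -0.66, 1.66, 0.39, 1.04, 1.88]
bed x,y of TCP 77.79534899726863 12.93888294759668
```

View pics/w8.png

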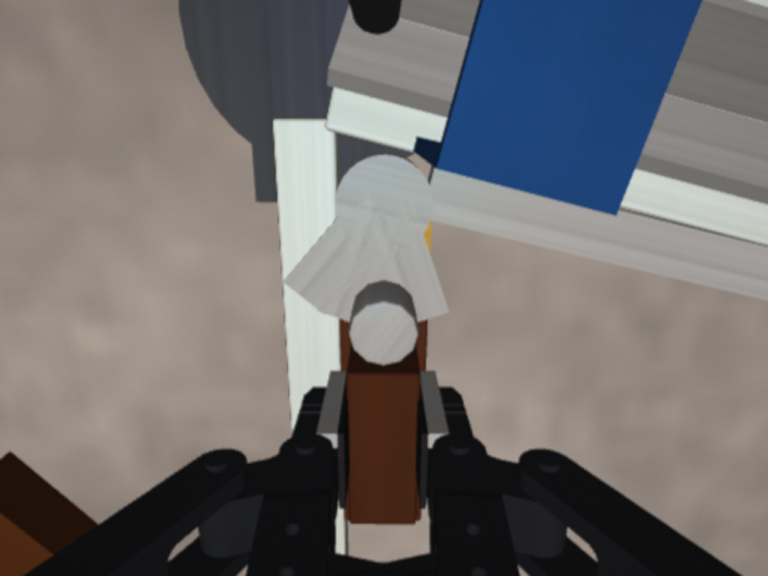

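Call:
move_arm --fingers '[0,0,0,0,0]' --pt "0.001 0 0" --pt "0.002 0 0" --pt "0.003 0 0" --pt "0.003 0 0" --pt "0.003 0 0" --spin '[0,0,0,0,0]'

```text
time: 19.2
ee_pos: [0.504, -0.3969, 0.0249]
ee_rot: [[-0.999, 0.04, 0.008], [0.04, 0.999, -0.0], [-0.008, -0.0, -1.0]]
contact_force: [7.9, 5.7, 3.5]
grip_width: 0.222
finger_force: 61.8
```

```bash
cat > chu.py <<'E'
from bd import *
c=cap('wrist'); W=cloud(c)
def fit(m,nm):
    P=(W[m][:,:2]*1000).astype(np.float32)
    if len(P)<30: print(nm,len(P)); return
    v=cv2.fitLine(P,cv2.DIST_HUBER,0,.01,.01).ravel(); print(nm,len(P),'angle',np.round(np.degrees(np.arctan2(v[1],v[0]))%180,2),'pt',v[2:])
z=W[...,2]
E
python3 - <<'E'
from chu import *
# rail tops at z .039, blade top .0145, fence top .015
dv=lambda a: np.array([np.cos(np.radians(a)),np.sin(np.radians(a))])
X=W[...,:2]*1000-np.array([394.1,-405.0]); u=X@dv(76.3); w=X@dv(76.3-90)
fit((abs(z-.0145)<.004)&(u>60)&(u<200)&(w>20)&(w<60),'blade')
m=(abs(z-.039)<.003)&(u>60)&(u<235)&(w>5)&(w<40); fit(m,'rail near')
t=cap('top'); Wt=cloud(t); print('top chute',seg(t,Wt,400,230,640,400,.030,.045))
E
```

```text
19.2 [0.504, -0.3969, 0.0249] yaw of tool x 3.1011 F [7.9 5.7 3.5] grip 0.222 61.84851944446564 q [1.14, 0.56, -0.66, 1.67, 0.39, 1.04, 1.89]
bed x,y of TCP 75.69828483973033 12.929347612531695
blade 5437 angle 75.6 pt [ 460.6292  -316.02792]
rail near 1814 angle 72.96 pt [ 437.18103 -314.2983 ]
top chute (array([ 445.5, -272.9]), array([ 16.4, 187.3]), 74.0, 0.0352, 275)
```

Call:
move_arm --fingers '[0,0,0,0,0]' --pt "0.001 0 0" --pt "0.002 0 0" --pt "0.003 0 0" --pt "0.0035 0 0" --pt "0.0035 0 0" --spin '[0,0,0,0,0]'

```text
time: 19.72
ee_pos: [0.5033, -0.3968, 0.0255]
ee_rot: [[-0.999, 0.04, 0.014], [0.04, 0.999, -0.002], [-0.014, -0.001, -1.0]]
contact_force: [12.2, 3.8, 1.3]
grip_width: 0.218
finger_force: 61.4
```

```bash
cat > chk.py <<'E'
from chu import *
dv=lambda a: np.array([np.cos(np.radians(a)),np.sin(np.radians(a))])
X=W[...,:2]*1000-np.array([394.1,-405.0]); u=X@dv(76.3); w=X@dv(76.3-90)
fit((abs(z-.0145)<.004)&(u>60)&(u<200)&(w>20)&(w<60),'blade')
t=cap('top'); Wt=cloud(t); X=Wt[...,:2]*1000-np.array([394.1,-405.0]); u=X@dv(76.3); w=X@dv(76.3-90)
m=(abs(Wt[...,2]-.03)<.015)&(u>70)&(u<245)&(abs(w)<45); z=Wt[...,2]
for lo in range(70,240,20):
    k=m&(u>lo)&(u<lo+20)&(z>.015); q=w[k]; 
    if k.sum()>8: print(lo,'chute w range',np.round([q.min(),q.max()],1), 'groove', np.round(w[k&(z<.031)].mean(),1),k.sum())
E
python3 chk.py
```

```text
19.72 [0.5033, -0.3968, 0.0255] yaw of tool x 3.1017 F [12.2  3.8  1.3] grip 0.218 61.4266312122345 q [1.14, 0.56, -0.66, 1.67, 0.38, 1.03, 1.89]
bed x,y of TCP 75.03660529775075 12.983276436651368
blade 5226 angle 76.32 pt [ 460.58737 -315.4178 ]
70 chute w range [-28.   44.7] groove 7.3 152
90 chute w range [-27.5  44. ] groove 6.3 148
110 chute w range [-26.4  44.9] groove 6.7 149
130 chute w range [-25.8  44.3] groove 7.8 151
150 chute w range [-24.7  43.9] groove 7.4 145
170 chute w range [-24.6  37.2] groove 5.1 142
190 chute w range [-23.7  38.6] groove 6.1 136
210 chute w range [-23.4  39.2] groove 5.8 136
230 chute w range [-22.5  38.2] groove 6.7 78
```

Call:
move_arm --fingers '[0,0,0,0,0]' --pt "0.001 0 0.001" --pt "0.002 0 0.001" --pt "0.003 0 0.001" --pt "0.004 0 0.001" --pt "0.004 0 0.001" --spin '[0,0,0,0,0]'

```text
time: 20.23
ee_pos: [0.5029, -0.3968, 0.0262]
ee_rot: [[-0.999, 0.039, 0.021], [0.039, 0.999, -0.003], [-0.021, -0.003, -1.0]]
contact_force: [17.8, 3.0, 2.0]
grip_width: 0.224
finger_force: 61.6
```

```bash
cat >> chk.py <<'E'
save(c,'wz')
E
python3 chk.py
```

```text
20.23 [0.5029, -0.3968, 0.0262] yaw of tool x 3.1024 F [17.8  3.   2. ] grip 0.224 61.6074013710022 q [1.15, 0.55, -0.67, 1.68, 0.38, 1.02, 1.89]
bed x,y of TCP 74.59373896816012 12.99565045236715
blade 5151 angle 77.0 pt [ 460.38065 -314.90265]
70 chute w range [-28.9  45. ] groove 5.4 148
90 chute w range [-27.6  43.8] groove 5.7 150
110 chute w range [-27.7  44.6] groove 5.5 143
130 chute w range [-26.8  44.8] groove 6.6 154
150 chute w range [-26.2  44.7] groove 5.6 146
170 chute w range [-25.4  35.8] groove 4.2 137
190 chute w range [-25.6  36.5] groove 3.8 140
210 chute w range [-24.9  36.6] groove 5.0 137
230 chute w range [-24.2  37.2] groove 6.3 76
```

View pics/wz.png

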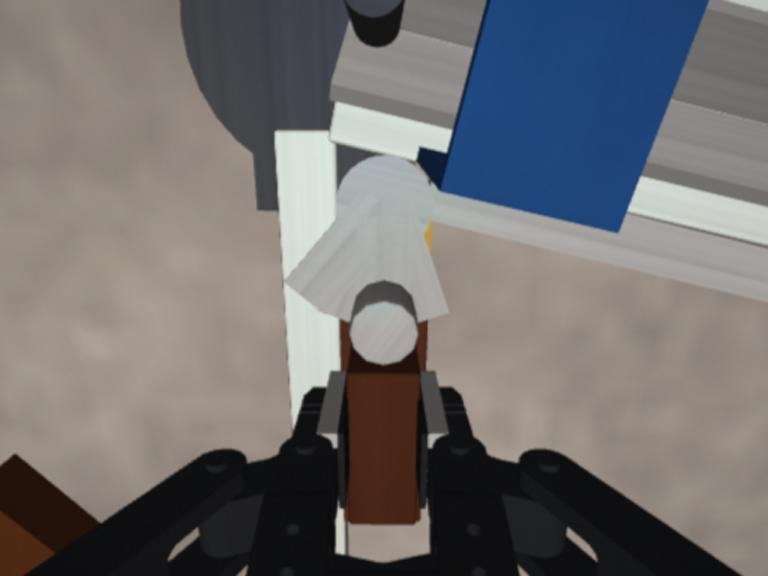

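```bash
cat > ed.py <<'E'
from chu import *
dv=lambda a: np.array([np.cos(np.radians(a)),np.sin(np.radians(a))])
X=W[...,:2]*1000-np.array([394.1,-405.0]); u=X@dv(76.3); w=X@dv(76.3-90)
A=[];B=[];C=[]
for lo in range(75,230,8):
    k=(u>lo)&(u<lo+8)&(abs(w)<70)
    a=w[k&(z>.0195)&(z<.026)&(w>20)&(w<41)]; b=w[k&(z>.008)&(z<.0185)&(w<60)]; g=k&(z>.0365)&(z<.042)&(w>0)
    if len(a)>5:A.append((lo+4,np.percentile(a,90)))
    if len(b)>5:B.append((lo+4,np.percentile(b,97)))
    if g.sum()>5: C.append((lo+4,np.median(w[g])))
for n,q in (('chute edge',A),('blade edge',B),('rail',C)):
    q=np.array(q); 
    if len(q)>3: f=np.polyfit(q[:,0],q[:,1],1); print(n,len(q),'u',q[[0,-1],0],'angle',76.3-np.degrees(np.arctan(f[0])),'w at 100',np.polyval(f,100))
E
python3 ed.py
```

```text
20.33 [0.5029, -0.3968, 0.0262] yaw of tool x 3.1024 F [18.2  3.7  1.5] grip 0.22 61.613978147506714 q [1.15, 0.55, -0.67, 1.68, 0.38, 1.02, 1.89]
bed x,y of TCP 74.58009032228163 12.998226518485069
chute edge 7 u [ 87. 135.] angle 74.35859802483367 w at 100 32.0645669572236
blade edge 9 u [ 79. 143.] angle 74.34291937383105 w at 100 49.26325752348318
rail 6 u [ 79. 119.] angle 72.45236910540788 w at 100 19.630000663864802
```

```bash
python3 - <<'E'
from m import *
t=cap('top'); W=cloud(t); z=W[...,2]
def f(o,a,L0,L1):
    d=np.array([np.cos(np.radians(a)),np.sin(np.radians(a))]); n=np.array([-d[1],d[0]])
    X=W[...,:2]*1000-o; u=X@d; w=X@n; k=(u>L0)&(u<L1)&(abs(w)<16)&(z>.009)&(z<.022)
    u=u[k];w=w[k]; g=np.polyfit(u,w,1); return a+np.degrees(np.arctan(g[0])),g[1],k.sum()
print('fence',f(np.array([521.6,267.8]),-92.5,-50,70))
print('leaf',f(np.array([631.8,340.9]),-13.6,-55,60))
print('bed',f(np.array([517.7,-419.5]),-2.6,-50,75))
print(seg(t,W,192,280,275,305,.01,.02),seg(t,W,180,205,215,270,.01,.02))
E
```

```text
fence (np.float64(-92.67837191952354), np.float64(-0.1900254372740235), np.int64(234))
leaf (np.float64(-13.154866845727376), np.float64(-0.8685895184163585), np.int64(213))
bed (np.float64(-2.8462331468997335), np.float64(1.7286430784302507), np.int64(117))
(array([521.6, 267.5]), array([ 18.3, 153.6]), 87.4, 0.0153, 295) (array([631. , 340.9]), array([ 18.2, 124.5]), 167.0, 0.0149, 218)
```

Call:
move_arm --fingers '[0,0,0,0,0]' --pt "0 0 0" --pt "0 0 0" --pt "0 0 0" --pt "0 0 0" --pt "0 0 0" --spin '[-0.01,-0.02,-0.025,-0.025,-0.025]'

```text
time: 20.85
ee_pos: [0.5026, -0.3958, 0.026]
ee_rot: [[-1.0, 0.015, 0.019], [0.015, 1.0, -0.002], [-0.019, -0.001, -1.0]]
contact_force: [16.4, 4.9, 3.2]
grip_width: 0.218
finger_force: 62.1
```

```bash
python3 ed.py; python3 chk.py | tail -9 | sed -n '1p;5p;8p;9p'
```

```text
20.85 [0.5026, -0.3958, 0.026] yaw of tool x 3.1268 F [16.4  4.9  3.2] grip 0.218 62.10322916507721 q [1.15, 0.55, -0.67, 1.68, 0.38, 1.03, 1.92]
bed x,y of TCP 74.23980440191333 13.967338948691026
chute edge 6 u [ 95. 135.] angle 74.9907021026109 w at 100 30.150010036682836
blade edge 9 u [ 79. 143.] angle 75.41073435514991 w at 100 47.342803578058806
rail 5 u [ 87. 119.] angle 71.25992189745637 w at 100 17.775922524860714
70 chute w range [-29.7  44. ] groove 5.6 158
150 chute w range [-29.1  44.7] groove 4.6 153
210 chute w range [-28.8  33.2] groove 0.4 140
230 chute w range [-28.4  32.9] groove 1.8 74
```

Call:
move_arm --fingers '[0,0,0,0,0]' --pt "-0.01 0 0" --pt "-0.03 0.002 0" --pt "-0.055 0.006 0" --pt "-0.08 0.01 -0.01" --pt "-0.095 0.01 -0.04" --spin '[0,0,0,0,0]'

```text
time: 21.42
ee_pos: [0.5851, -0.3881, 0.0568]
ee_rot: [[-1.0, 0.017, -0.007], [0.017, 1.0, 0.004], [0.007, 0.004, -1.0]]
contact_force: [0.4, 1.4, -6.3]
grip_width: 0.222
finger_force: 60.7
```

Call:
move_arm --fingers '[0,0,0,0]' --pt "0 0 -0.03" --pt "0 0 -0.065" --pt "0 0 -0.08" --pt "0 0 -0.08" --spin '[0,0,0,0]'

```text
time: 21.75
ee_pos: [0.5887, -0.392, 0.1459]
ee_rot: [[-1.0, 0.019, 0.006], [0.019, 1.0, -0.005], [-0.006, -0.005, -1.0]]
contact_force: [0.3, -0.6, -3.9]
grip_width: 0.222
finger_force: 60.9
```

```bash
python3 - <<'E'
from p import *
st(); plan([(575,-230,140,172),(560,0,140,120),(568,118,120,93)])
E
```

```text
21.75 [0.5887, -0.392, 0.1459] yaw of tool x 3.1223 F [ 0.3 -0.6 -3.9] grip 0.222 60.859479904174805 q [1.02, 0.58, -0.69, 1.38, 0.37, 1.3, 1.87]
offset [0.0169, 0.1617, 0.0059] spin 0.12 rows>=3.9
  -> (575, -230, 140, 172)
offset [0.0234, 0.1128, -0.0] spin 0.454 rows>=3.6
offset [0.0705, 0.0911, -0.0] spin 0.454 rows>=3.6
  -> (560, 0, 140, 120)
offset [0.0982, 0.0659, 0.02] spin 0.471 rows>=3.8
  -> (568, 118, 120, 93)
```

Call:
move_arm --fingers '[0,0,0,0,0]' --pt "0.003 0.025 0.001" --pt "0.006 0.06 0.002" --pt "0.01 0.095 0.004" --pt "0.014 0.13 0.005" --pt "0.017 0.162 0.006" --spin '[0.02,0.045,0.07,0.095,0.12]'

```text
time: 22.17
ee_pos: [0.5703, -0.2257, 0.1324]
ee_rot: [[-0.99, 0.139, -0.005], [0.139, 0.99, 0.001], [0.005, 0.001, -1.0]]
contact_force: [-0.0, 1.2, -4.1]
grip_width: 0.223
finger_force: 60.8
```

Call:
move_arm --fingers '[0,0,0,0,0]' --pt "0.005 0.023 0" --pt "0.009 0.045 0" --pt "0.014 0.068 0" --pt "0.019 0.09 0" --pt "0.023 0.113 0" --spin '[0.09,0.18,0.27,0.36,0.454]'

```text
time: 22.58
ee_pos: [0.5633, -0.1125, 0.1328]
ee_rot: [[-0.827, 0.563, -0.004], [0.563, 0.827, -0.0], [0.003, -0.003, -1.0]]
contact_force: [0.8, -0.1, -4.5]
grip_width: 0.219
finger_force: 60.8
```

Call:
move_arm --fingers '[0,0,0,0,0]' --pt "0.014 0.018 0" --pt "0.028 0.036 0" --pt "0.042 0.055 0" --pt "0.056 0.073 0" --pt "0.07 0.091 0" --spin '[0.09,0.18,0.27,0.36,0.454]'

```text
time: 23.0
ee_pos: [0.5563, 0.0019, 0.1329]
ee_rot: [[-0.496, 0.868, -0.004], [0.868, 0.496, -0.001], [0.001, -0.004, -1.0]]
contact_force: [0.6, 0.1, -5.7]
grip_width: 0.218
finger_force: 60.8
```

Call:
move_arm --fingers '[0,0,0,0,0]' --pt "0.02 0.013 0.004" --pt "0.039 0.026 0.008" --pt "0.059 0.04 0.012" --pt "0.079 0.053 0.016" --pt "0.098 0.066 0.02" --spin '[0.1,0.19,0.28,0.38,0.471]'

```text
time: 23.42
ee_pos: [0.5646, 0.1196, 0.1126]
ee_rot: [[-0.048, 0.999, -0.004], [0.999, 0.048, -0.002], [-0.001, -0.004, -1.0]]
contact_force: [1.0, -0.3, -4.7]
grip_width: 0.222
finger_force: 60.8
```

```bash
python3 - <<'E'
from p import *
st(); plan([(568,118,28,93)])
c=cap('wrist'); save(c,'w9')
E
```

```text
23.42 [0.5646, 0.1196, 0.1126] yaw of tool x 1.6189 F [ 1.  -0.3 -4.7] grip 0.222 60.75372934341431 q [0.33, 0.33, -0.69, 1.76, 0.23, 1.14, -0.38]
offset [-0.0018, 0.0033, 0.0846] spin -0.004 rows>=2.0
  -> (568, 118, 28, 93)
```

View pics/w9.png

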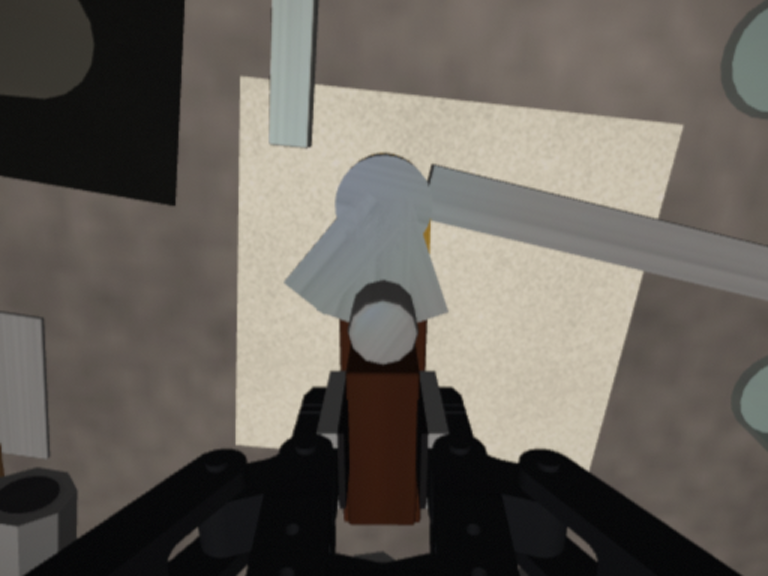

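Call:
move_arm --fingers '[0,0,0,0,0]' --pt "0 0 0.03" --pt "0 0 0.055" --pt "0 0 0.072" --pt "0 0 0.08" --pt "0 0 0.08" --spin '[0,0,0,0,0]'

```text
time: 23.88
ee_pos: [0.5633, 0.1184, 0.0318]
ee_rot: [[-0.054, 0.999, -0.007], [0.999, 0.054, -0.001], [-0.001, -0.007, -1.0]]
contact_force: [-0.7, -0.3, -5.6]
grip_width: 0.224
finger_force: 60.6
```

Call:
move_arm --fingers '[0,0,0,0,0]' --pt "0 0 0.002" --pt "0 0 0.004" --pt "0 0 0.006" --pt "0 0 0.008" --pt "0 0 0.008" --spin '[0,0,0,0,0]'

```text
time: 24.3
ee_pos: [0.5667, 0.1201, 0.028]
ee_rot: [[-0.054, 0.999, 0.001], [0.999, 0.054, -0.0], [-0.0, 0.001, -1.0]]
contact_force: [-0.8, -0.1, -4.6]
grip_width: 0.218
finger_force: 60.7
```

Call:
move_arm --fingers '[0,0,0,0]' --pt "0 0 0.002" --pt "0 0 0.004" --pt "0 0 0.004" --pt "0 0 0.004" --spin '[0,0,0,0]'

```text
time: 24.63
ee_pos: [0.5671, 0.1201, 0.0247]
ee_rot: [[-0.054, 0.999, 0.001], [0.999, 0.054, -0.0], [-0.0, 0.001, -1.0]]
contact_force: [-1.8, -0.9, 2.1]
grip_width: 0.22
finger_force: 61.8
```

Call:
move_arm --fingers '[0.4,0.6,0.6,0.6,0.6]' --pt "0 0 0" --pt "0 0 0" --pt "0 0 0" --pt "0 0 -0.03" --pt "0 0 -0.06" --spin '[0,0,0,0,0]'

```text
time: 25.05
ee_pos: [0.565, 0.12, 0.0828]
ee_rot: [[-0.054, 0.999, -0.004], [0.999, 0.054, 0.0], [0.0, -0.004, -1.0]]
contact_force: [0.8, -0.2, 1.0]
grip_width: 0.602
finger_force: 0.0
```

Call:
move_arm --fingers '[0.8,1,1,1,1]' --pt "0 0 -0.03" --pt "0 0 -0.06" --pt "-0.02 0 -0.08" --pt "-0.06 0 -0.08" --pt "-0.1 0 -0.08" --spin '[0,0,0,0,0]'

```text
time: 25.47
ee_pos: [0.5734, 0.0216, 0.1663]
ee_rot: [[-0.059, 0.998, 0.005], [0.998, 0.059, 0.0], [-0.0, 0.005, -1.0]]
contact_force: [0.3, -1.2, -0.4]
grip_width: 1.001
finger_force: 0.0
```

```bash
python3 - <<'E'
from m import *
from p import plan
st(); c=cap('top'); W=cloud(c); save(c,'t3')
w=cap('wrist'); Ww=cloud(w); print('bevel knob', seg(w,Ww,100,100,600,500,.0485,.062))
# all steel-grey blobs of cell height
hsv=cv2.cvtColor(c['image'],cv2.COLOR_RGB2HSV); grey=(hsv[...,1]<60)
m=((W[...,2]>.033)&(W[...,2]<.05)&grey).astype(np.uint8)
n,l,s,ce=cv2.connectedComponentsWithStats(m)
for i in range(1,n):
    if s[i,4]>60:
        P=W[l==i]; r=cv2.minAreaRect((P[:,:2]*1000).astype(np.float32)); b=cv2.boxPoints(r); e=max([b[1]-b[0],b[2]-b[1]],key=np.linalg.norm)
        print(np.round(ce[i]*1.5),np.round(r[0],1),np.round(sorted(r[1]),1),round(np.degrees(np.arctan2(e[1],e[0]))%180,1))
dv=lambda a: np.array([np.cos(np.radians(a)),np.sin(np.radians(a))])
X=W[...,:2]*1000-np.array([394.1,-405.0]); z=W[...,2]
print('chute',seg(c,W,430,240,570,390,.015,.05),'arch',seg(c,W,500,320,600,390,.075,.1))
plan([(571,-88,150,13.7),(458.6,-52.5,150,166.3)])
E
```

```text
25.47 [0.5734, 0.0216, 0.1663] yaw of tool x 1.6299 F [ 0.3 -1.2 -0.4] grip 1.001 0.0 q [0.49, 0.26, -0.66, 1.72, 0.17, 1.22, -0.15]
bevel knob (array([559.3,  98.9]), array([0., 0.]), 0.0, 0.0492, 1)
[181. 142.] [864.1 362. ] [125.  257.7] 149.0
[562. 138.] [ 864.8 -412.4] [140.9 286.6] 49.2
[401. 216.] [685.3 -80.2] [42.5 66.8] 107.7
[404. 271.] [571.5 -88.2] [41.7 66.8] 101.1
[494. 336.] [ 443.2 -271.9] [ 12.4 187.7] 75.4
[493. 352.] [ 415.1 -265.9] [ 12.8 186.1] 75.7
chute (array([ 429.3, -267.3]), array([ 62.1, 195.8]), 75.9, 0.0271, 1354) arch (array([ 405.6, -361.7]), array([31. , 61.2]), 166.0, 0.0858, 245)
offset [-0.0329, -0.002, 0.0046] spin 0.458 rows>=3.7
offset [-0.0304, 0.0127, 0.0046] spin 0.458 rows>=3.7
offset [-0.0216, 0.0248, 0.0046] spin 0.458 rows>=3.7
  -> (571, -88, 150, 13.7)
offset [-0.0202, -0.0122, -0.0] spin -0.533 rows>=4.3
offset [-0.0112, -0.0208, -0.0] spin -0.533 rows>=4.3
offset [0.0009, -0.0236, -0.0] spin -0.533 rows>=4.3
offset [0.0128, -0.0198, -0.0] spin -0.533 rows>=4.3
offset [0.0211, -0.0106, -0.0] spin -0.533 rows>=4.3
  -> (458.6, -52.5, 150, 166.3)
```

View pics/t3.png

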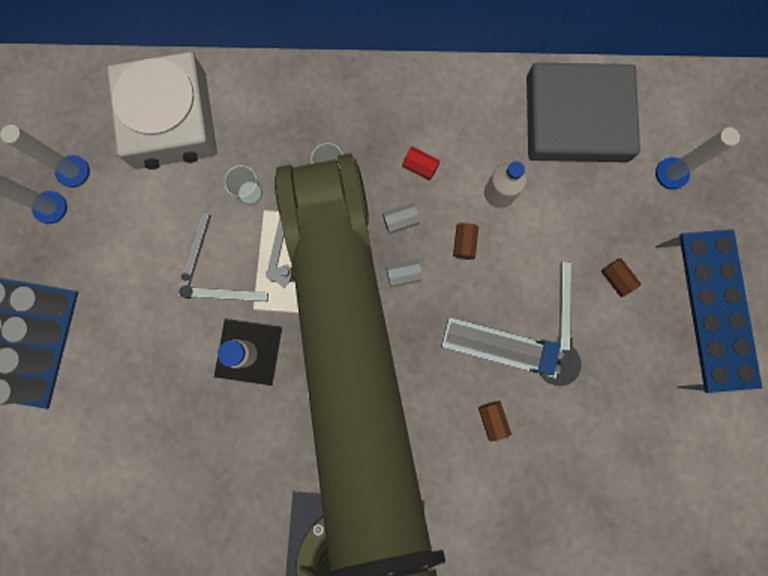

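Call:
move_arm --fingers '[1,1,1,1,1]' --pt "-0.03 0 0.01" --pt "-0.06 0 0.02" --pt "-0.09 0 0.03" --pt "-0.109 -0.005 0.035" --pt "-0.109 -0.005 0.035" --spin '[-0.05,-0.1,-0.157,-0.157,-0.157]'

```text
time: 25.98
ee_pos: [0.5711, -0.0953, 0.1268]
ee_rot: [[-0.202, 0.979, -0.003], [0.979, 0.202, -0.002], [-0.002, -0.004, -1.0]]
contact_force: [-0.2, -0.2, 0.0]
grip_width: 1.0
finger_force: 0.0
```

```bash
cat > cell.py <<'E'
from m import *
from p import plan
def cells(n='wrist'):
    c=cap(n); W=cloud(c); z=W[...,2]; hsv=cv2.cvtColor(c['image'],cv2.COLOR_RGB2HSV); grey=(hsv[...,1]<70)
    m=((z>.036)&(z<.050)&grey).astype(np.uint8); m[:, :1]=0
    k,l,s,ce=cv2.connectedComponentsWithStats(m)
    for i in range(1,k):
        if s[i,4]>(60 if n=='top' else 400):
            P=W[l==i]; r=cv2.minAreaRect((P[:,:2]*1000).astype(np.float32)); b=cv2.boxPoints(r); e=max([b[1]-b[0],b[2]-b[1]],key=np.linalg.norm)
            print(n,np.round(ce[i]*1.5),np.round(r[0],1),np.round(sorted(r[1]),1),round(np.degrees(np.arctan2(e[1],e[0]))%180,1),s[i,4])
    return c,W
E
python3 - <<'E'
from cell import *
st(); c,W=cells(); save(c,'wc1')
E
```

```text
25.98 [0.5711, -0.0953, 0.1268] yaw of tool x 1.7737 F [-0.2 -0.2  0. ] grip 1.0 0.0 q [0.64, 0.31, -0.61, 1.74, 0.19, 1.16, 0.17]
wrist [385. 288.] [570.1 -89. ] [38.5 67. ] 101.8 4533
wrist [616. 318.] [684.4 -80.8] [38.1 67.4] 109.8 4356
wrist [ 78. 445.] [ 425.7 -211.2] [ 9.  77.9] 75.5 751
```

View pics/wc1.png

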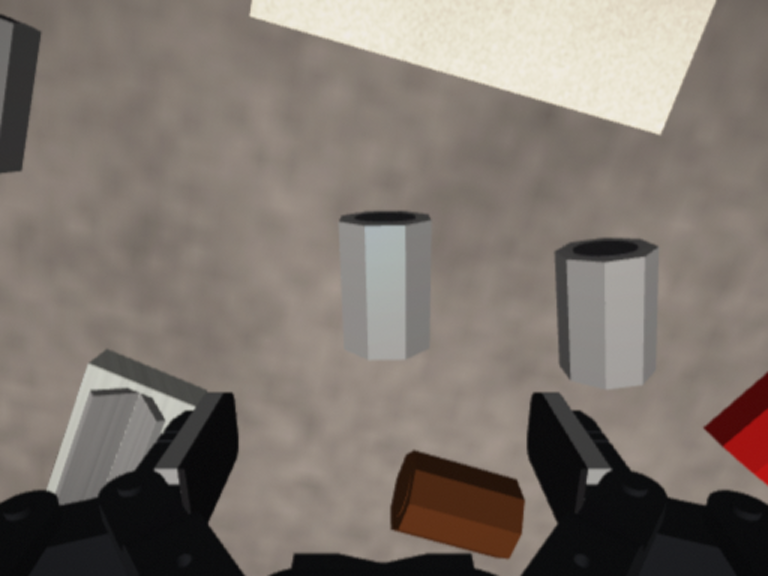

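Call:
move_arm --fingers '[1,1,1,1,1]' --pt "0.005 0.002 0.03" --pt "0.005 0.002 0.06" --pt "0.005 0.002 0.085" --pt "0.005 0.002 0.1" --pt "0.005 0.002 0.108" --spin '[0,0,0,0,0]'

```text
time: 26.45
ee_pos: [0.5726, -0.0814, 0.0187]
ee_rot: [[-0.211, 0.977, -0.003], [0.977, 0.211, 0.002], [0.002, -0.002, -1.0]]
contact_force: [-0.4, -0.1, 0.2]
grip_width: 0.996
finger_force: 0.0
```

```bash
python3 - <<'E'
from p import *
st()
E
```

```text
26.45 [0.5726, -0.0814, 0.0187] yaw of tool x 1.7837 F [-0.4 -0.1  0.2] grip 0.996 0.0 q [0.58, 0.43, -0.58, 1.83, 0.28, 0.97, 0.1]
```

Call:
move_arm --fingers '[1,1,0.5,0,0]' --pt "-0.006 -0.001 0.004" --pt "-0.006 -0.001 0.007" --pt "-0.006 -0.001 0.007" --pt "-0.006 -0.001 0.007" --pt "-0.006 -0.001 0.007" --spin '[0,0,0,0,0]'

```text
time: 26.87
ee_pos: [0.5749, -0.0896, 0.0149]
ee_rot: [[-0.209, 0.978, 0.002], [0.978, 0.209, -0.0], [-0.001, 0.002, -1.0]]
contact_force: [0.2, 0.8, -0.1]
grip_width: 0.6
finger_force: 0.0
```

Call:
move_arm --fingers '[0,0,0]' --pt "0 0 0" --pt "0 0 0" --pt "0 0 0" --spin '[0,0,0]'

```text
time: 27.12
ee_pos: [0.5749, -0.0897, 0.0151]
ee_rot: [[-0.209, 0.978, 0.002], [0.978, 0.209, -0.001], [-0.001, 0.002, -1.0]]
contact_force: [-0.4, -0.1, 5.7]
grip_width: 0.497
finger_force: 63.1
```

```bash
python3 - <<'E'
from p import *
s=st()
d=np.array([.2453,.9694]); ref=np.array([398.4,-387.6])
for q in (105,):
    t=ref+q*d; print(t); plan([(560,-92,115,100),(500,-200,115,75.8),(*t,115,75.8),(*t,50,75.8)])
E
```

```text
27.12 [0.5749, -0.0897, 0.0151] yaw of tool x 1.7818 F [-0.4 -0.1  5.7] grip 0.497 63.077342659235 q [0.59, 0.44, -0.57, 1.83, 0.29, 0.96, 0.1]
[ 424.1565 -285.813 ]
offset [0.0009, -0.015, -0.0999] spin 0.036 rows>=2.4
  -> (560, -92, 115, 100)
offset [-0.0959, -0.0778, -0.0] spin 0.422 rows>=3.4
  -> (500, -200, 115, 75.8)
offset [-0.1018, -0.0525, -0.0] spin -0.0 rows>=2.7
  -> (np.float64(424.1565), np.float64(-285.813), 115, 75.8)
offset [0.0, 0.0, 0.065] spin -0.0 rows>=1.6
  -> (np.float64(424.1565), np.float64(-285.813), 50, 75.8)
```

Call:
move_arm --fingers '[0,0,0,0,0]' --pt "0 0 -0.02" --pt "0 -0.003 -0.05" --pt "0 -0.008 -0.08" --pt "0 -0.015 -0.1" --pt "0 -0.015 -0.1" --spin '[0,0,0.01,0.036,0.036]'

```text
time: 27.53
ee_pos: [0.5612, -0.0933, 0.118]
ee_rot: [[-0.173, 0.985, 0.006], [0.985, 0.173, -0.003], [-0.004, 0.006, -1.0]]
contact_force: [0.2, -0.2, -2.9]
grip_width: 0.497
finger_force: 62.3
```

Call:
move_arm --fingers '[0,0,0,0,0]' --pt "-0.015 -0.012 0" --pt "-0.035 -0.028 0" --pt "-0.058 -0.047 0" --pt "-0.08 -0.065 0" --pt "-0.096 -0.078 0" --spin '[0.07,0.16,0.26,0.35,0.422]'

```text
time: 27.95
ee_pos: [0.4968, -0.2032, 0.1121]
ee_rot: [[0.25, 0.968, -0.003], [0.968, -0.25, -0.0], [-0.001, -0.003, -1.0]]
contact_force: [0.6, -1.2, -2.6]
grip_width: 0.5
finger_force: 62.2
```

Call:
move_arm --fingers '[0,0,0,0,0]' --pt "-0.025 -0.013 0" --pt "-0.055 -0.028 0" --pt "-0.085 -0.044 0" --pt "-0.101 -0.052 0" --pt "-0.101 -0.052 0" --spin '[0,0,0,0,0]'

```text
time: 28.37
ee_pos: [0.4193, -0.2903, 0.112]
ee_rot: [[0.252, 0.968, -0.004], [0.968, -0.252, -0.001], [-0.002, -0.004, -1.0]]
contact_force: [0.2, -0.6, -2.6]
grip_width: 0.499
finger_force: 62.2
```

```bash
cat > gr.py <<'E'
from cell import *
d=np.array([.2453,.9694]); ref=np.array([398.4,-387.6]); nn=np.array([-d[1],d[0]])
def tcp():
    s=st(); p=np.array(s['ee_pos'])[:2]*1000-ref; print('TCP in chute x %.1f y %.1f'%(p@d,p@nn))
def look(n='wrist',zlo=.06,zhi=.2):
    c=cap(n); W=cloud(c); X=W[...,:2]*1000-ref; z=W[...,2]; u=X@d; w=X@nn
    return c,W,u,w,z
E
python3 - <<'E'
from gr import *
tcp(); c,W,u,w,z=look(); save(c,'wg')
# rails & held cell
k=(z>.033)&(z<.042)&(u>40)&(u<217)&(abs(w)<32); print('rail w pct',np.percentile(w[k],[1,25,50,75,99]),k.sum())
for lo in range(40,217,25):
    q=w[k&(u>lo)&(u<lo+25)]; 
    if len(q)>20: print(lo,np.round([q.min(),np.median(q[q<0]) if (q<0).any() else 0,np.median(q[q>0]) if (q>0).any() else 0,q.max()],1))
k=(z>.085)&(z<.16)&(u>40)&(u<190)&(abs(w)<20); print('held',k.sum(),np.round([u[k].min(),u[k].max(),np.median(w[k]),z[k].max()],3) if k.any() else '')
E
```

```text
28.37 [0.4193, -0.2903, 0.112] yaw of tool x 1.3163 F [ 0.2 -0.6 -2.6] grip 0.499 62.21759347245097 q [0.94, 0.15, -0.42, 1.92, 0.07, 1.09, 0.24]
TCP in chute x 99.5 y 3.6
rail w pct [-19.88404691 -14.71156708  -9.01527358  15.4563347   20.73088369] 5671
115 [-20.2 -14.7  15.5  21. ]
140 [-20.1 -14.7  15.5  21. ]
165 [-20.1 -14.6  15.5  21. ]
190 [-20.2 -14.6  15.5  21. ]
215 [-19.6 -14.6  15.2  20.5]
held 16470 [ 66.915 134.768   0.496   0.16 ]
```

```bash
cat >> gr.py <<'E'
def held(ztop):
    c,W,u,w,z=look(); m=((abs(z-ztop)<.004)&(abs(w)<40)&(u>0)&(u<260)).astype(np.uint8)
    k,l,s,ce=cv2.connectedComponentsWithStats(m)
    for i in np.argsort(-s[1:,4])[:3]+1:
        if s[i,4]<100: continue
        k=l==i; g=np.polyfit(u[k],w[k],1); print('top flat n',s[i,4],'u',np.round(np.percentile(u[k],[.5,99.5]),1),'w',np.round(np.percentile(w[k],[2,50,98]),1),'slope',round(g[0],4),'z',np.median(z[k]),'px',np.round(ce[i]))
E
python3 - <<'E'
from gr import *
tcp(); held(.141)
E
```

```text
28.42 [0.4215, -0.2879, 0.1122] yaw of tool x 1.3189 F [-0.4  0.  -2.2] grip 0.5 62.218651827424765 q [0.94, 0.15, -0.42, 1.92, 0.07, 1.09, 0.24]
TCP in chute x 102.3 y 2.0
top flat n 10479 u [ 71.  136.7] w [-11.3   2.4  16.1] slope -0.0022 z 0.14199168287869 px [254. 285.]
top flat n 514 u [ 90.7 113.1] w [-32.2 -21.8 -18.8] slope -0.2516 z 0.14117205843486036 px [320. 285.]
top flat n 510 u [ 91.2 113.2] w [23.5 26.7 36.8] slope 0.2384 z 0.14112755042595998 px [189. 284.]
```

Call:
move_arm --fingers '[0,0,0,0,0]' --pt "0.003 0.0015 0.015" --pt "0.003 0.0015 0.03" --pt "0.003 0.0015 0.045" --pt "0.003 0.0015 0.053" --pt "0.003 0.0015 0.056" --spin '[0,0,0,0,0]'

```text
time: 28.88
ee_pos: [0.4261, -0.2814, 0.0558]
ee_rot: [[0.242, 0.97, -0.002], [0.97, -0.242, 0.003], [0.002, -0.003, -1.0]]
contact_force: [0.2, -1.3, -2.3]
grip_width: 0.498
finger_force: 62.1
```

```bash
python3 - <<'E'
from gr import *
tcp(); held(.056-.0151+.044+.002)
E
```

```text
28.88 [0.4261, -0.2814, 0.0558] yaw of tool x 1.3263 F [ 0.2 -1.3 -2.3] grip 0.498 62.11004348471761 q [0.92, 0.22, -0.42, 1.97, 0.11, 0.98, 0.2]
TCP in chute x 109.7 y -0.8
top flat n 8858 u [ 78.4 144. ] w [-11.9  -0.3  11.2] slope 0.0014 z 0.08573931586125356 px [254. 286.]
top flat n 528 u [ 98.  120.4] w [20.7 23.6 34. ] slope 0.2556 z 0.08696485087317929 px [188. 288.]
top flat n 525 u [ 98.4 120.6] w [-34.9 -24.6 -21.6] slope -0.2406 z 0.08703556567474649 px [321. 288.]
```

Call:
move_arm --fingers '[0,0,0,0,0]' --pt "0 0 0.003" --pt "0 0 0.006" --pt "0 0 0.009" --pt "0 0 0.011" --pt "0 0 0.011" --spin '[0,0,0,0,0]'

```text
time: 29.35
ee_pos: [0.4263, -0.2836, 0.0468]
ee_rot: [[0.245, 0.97, -0.0], [0.97, -0.245, -0.0], [-0.0, 0.0, -1.0]]
contact_force: [-0.0, 0.4, -2.4]
grip_width: 0.498
finger_force: 62.2
```

```bash
python3 - <<'E'
from gr import *
tcp(); held(.076)
E
```

```text
29.35 [0.4263, -0.2836, 0.0468] yaw of tool x 1.3236 F [-0.   0.4 -2.4] grip 0.498 62.21705909818411 q [0.92, 0.23, -0.42, 1.98, 0.12, 0.95, 0.19]
TCP in chute x 107.6 y -1.5
top flat n 10158 u [ 76.3 142. ] w [-14.3  -0.9  12.2] slope -0.0002 z 0.07657408500284618 px [254. 285.]
top flat n 524 u [ 96.2 118.3] w [-35.6 -25.3 -22.2] slope -0.2489 z 0.07614583775232245 px [320. 285.]
top flat n 503 u [ 96.1 118.4] w [20.  22.9 33.4] slope 0.2523 z 0.07617126239523084 px [189. 286.]
```

Call:
move_arm --fingers '[0,0,0.6,0.7,0.7]' --pt "0 -0.001 0.001" --pt "0 -0.001 0.002" --pt "0 -0.001 0.002" --pt "0 -0.001 0.002" --pt "0 -0.001 0.002" --spin '[0,0,0,0,0]'

```text
time: 29.82
ee_pos: [0.4257, -0.2835, 0.0451]
ee_rot: [[0.244, 0.97, 0.001], [0.97, -0.244, -0.001], [-0.0, 0.001, -1.0]]
contact_force: [-0.6, -0.1, 0.8]
grip_width: 0.702
finger_force: 0.0
```

Call:
move_arm --fingers '[0.7,0.7,0.5,0.2,0]' --pt "0 0 -0.02" --pt "0 0 -0.045" --pt "0.01 0 -0.055" --pt "0.035 0 -0.055" --pt "0.06 0 -0.055" --spin '[0,0,0,0,0]'

```text
time: 30.23
ee_pos: [0.4408, -0.225, 0.1007]
ee_rot: [[0.247, 0.969, 0.002], [0.969, -0.247, -0.001], [-0.001, 0.002, -1.0]]
contact_force: [0.3, 0.5, -0.5]
grip_width: 0.278
finger_force: 0.0
```

Call:
move_arm --fingers '[0,0,0,0]' --pt "0 0 0" --pt "0 0 0" --pt "0 0 0" --pt "0 0 0" --spin '[0,0,0,0]'

```text
time: 30.57
ee_pos: [0.4397, -0.2258, 0.0996]
ee_rot: [[0.245, 0.969, -0.0], [0.969, -0.245, -0.0], [-0.0, -0.0, -1.0]]
contact_force: [0.7, 0.5, -1.0]
grip_width: 0.003
finger_force: 0.0
```

```bash
python3 - <<'E'
from gr import *
tcp(); held(.075)
E
```

```text
30.57 [0.4397, -0.2258, 0.0996] yaw of tool x 1.3228 F [ 0.7  0.5 -1. ] grip 0.003 0.0 q [0.87, 0.13, -0.47, 1.97, 0.07, 1.05, 0.12]
TCP in chute x 167.0 y -0.3
top flat n 380 u [ 75.4 101.2] w [-3.9 -0.2  4.2] slope 0.0035 z 0.0760853932144675 px [255. 357.]
```

Call:
move_arm --fingers '[0,0,0,0,0]' --pt "0 0 0.02" --pt "0 0 0.04" --pt "0 0 0.051" --pt "0 0 0.051" --pt "-0.01 0 0.051" --spin '[0,0,0,0,0]'

```text
time: 31.03
ee_pos: [0.4377, -0.2333, 0.0484]
ee_rot: [[0.242, 0.97, -0.001], [0.97, -0.242, 0.002], [0.002, -0.001, -1.0]]
contact_force: [-0.3, 0.1, 1.1]
grip_width: -0.003
finger_force: 0.0
```

Call:
move_arm --fingers '[0,0,0,0,0]' --pt "-0.005 0 0" --pt "-0.012 0 0" --pt "-0.02 0 0" --pt "-0.028 0 0" --pt "-0.036 0 0" --spin '[0,0,0,0,0]'

```text
time: 31.45
ee_pos: [0.4289, -0.2701, 0.0494]
ee_rot: [[0.245, 0.97, 0.0], [0.97, -0.245, 0.0], [0.001, 0.0, -1.0]]
contact_force: [1.4, 5.0, 3.3]
grip_width: 0.003
finger_force: 2.1
```

```bash
python3 - <<'E'
from gr import *
tcp(); held(.075)
E
```

```text
31.45 [0.4289, -0.2701, 0.0494] yaw of tool x 1.3235 F [1.4 5.  3.3] grip 0.003 2.0699644603882916 q [0.91, 0.22, -0.44, 1.99, 0.11, 0.96, 0.17]
TCP in chute x 121.4 y -0.7
top flat n 681 u [126.7 132.2] w [-13.4  -0.5  12.7] slope 0.0254 z 0.07529618466914734 px [255. 275.]
top flat n 402 u [79.8 99.3] w [-3.2 -0.3  2.5] slope 0.0007 z 0.07614895180165959 px [254. 358.]
```

Call:
move_arm --fingers '[0,0,0,0,0]' --pt "-0.006 0 0" --pt "-0.012 0 0" --pt "-0.018 0 0" --pt "-0.023 0 0" --pt "-0.026 0 0" --spin '[0,0,0,0,0]'

```text
time: 31.92
ee_pos: [0.4224, -0.2956, 0.0489]
ee_rot: [[0.245, 0.97, 0.0], [0.97, -0.245, -0.0], [-0.0, 0.0, -1.0]]
contact_force: [-0.2, 5.3, 3.2]
grip_width: -0.001
finger_force: 2.5
```

Call:
move_arm --fingers '[0,0,0,0,0]' --pt "-0.001 0 0" --pt "-0.002 0 0" --pt "-0.003 0 0" --pt "-0.004 0 0" --pt "-0.005 0 0" --spin '[0,0,0,0,0]'

```text
time: 32.33
ee_pos: [0.4214, -0.2992, 0.0489]
ee_rot: [[0.244, 0.97, -0.0], [0.97, -0.244, 0.0], [0.0, -0.0, -1.0]]
contact_force: [-0.1, 5.5, 3.8]
grip_width: -0.0
finger_force: 2.5
```

```bash
python3 - <<'E'
from gr import *
tcp()
c,W,u,w,z=look('top'); k=(z>.066)&(z<.083)&(u>30)&(u<200)&(abs(w)<25); print(k.sum(), np.percentile(u[k],[1,99]) if k.any() else '')
E
```

```text
32.33 [0.4214, -0.2992, 0.0489] yaw of tool x 1.3245 F [-0.1  5.5  3.8] grip -0.0 2.5109720247273515 q [0.94, 0.24, -0.42, 1.96, 0.12, 0.96, 0.23]
TCP in chute x 91.4 y -0.6
0
```

Call:
move_arm --fingers '[0,0,0,0,0]' --pt "-0.002 0 0" --pt "-0.004 0 0" --pt "-0.006 0 0" --pt "-0.007 0 0" --pt "-0.008 0 0" --spin '[0,0,0,0,0]'

```text
time: 32.8
ee_pos: [0.4193, -0.3072, 0.0488]
ee_rot: [[0.244, 0.97, -0.0], [0.97, -0.244, 0.0], [0.0, -0.0, -1.0]]
contact_force: [0.6, 5.0, 4.4]
grip_width: 0.002
finger_force: 2.5
```

Call:
move_arm --fingers '[0,0,0,0,0]' --pt "-0.001 0 0" --pt "-0.002 0 0" --pt "-0.003 0 0" --pt "-0.004 0 0" --pt "-0.005 0 0" --spin '[0,0,0,0,0]'

```text
time: 33.22
ee_pos: [0.418, -0.312, 0.0488]
ee_rot: [[0.244, 0.97, -0.0], [0.97, -0.244, 0.0], [0.0, -0.0, -1.0]]
contact_force: [0.5, 5.3, 3.8]
grip_width: 0.0
finger_force: 2.5
```

```bash
python3 - <<'E'
from gr import *
tcp()
E
```

```text
33.22 [0.418, -0.312, 0.0488] yaw of tool x 1.3242 F [0.5 5.3 3.8] grip 0.0 2.475200807819533 q [0.96, 0.25, -0.41, 1.95, 0.12, 0.96, 0.25]
TCP in chute x 78.1 y -0.5
```

Call:
move_arm --fingers '[0,0,0,0]' --pt "-0.001 0 0" --pt "-0.002 0 0" --pt "-0.003 0 0" --pt "-0.003 0 0" --spin '[0,0,0,0]'

```text
time: 33.55
ee_pos: [0.4175, -0.314, 0.0488]
ee_rot: [[0.244, 0.97, -0.0], [0.97, -0.244, 0.002], [0.002, -0.001, -1.0]]
contact_force: [0.9, 6.7, 4.8]
grip_width: 0.001
finger_force: 3.5
```

Call:
move_arm --fingers '[0,0,0,0,0]' --pt "0.005 0 0" --pt "0.015 0 -0.01" --pt "0.025 0 -0.04" --pt "0.04 0 -0.07" --pt "0.06 0 -0.08" --spin '[0,0,0,0,0]'

```text
time: 33.97
ee_pos: [0.4338, -0.2594, 0.1334]
ee_rot: [[0.247, 0.969, 0.005], [0.969, -0.247, -0.006], [-0.004, 0.007, -1.0]]
contact_force: [1.3, -0.3, 1.2]
grip_width: 0.004
finger_force: 0.0
```

```bash
python3 - <<'E'
from gr import *
tcp(); c,W,u,w,z=look(); k=(abs(z-.075)<.004)&(u>30)&(u<130)&(abs(w)<12); print('cell1 u',np.percentile(u[k],[.5,99.5]) if k.any() else '',k.sum())
plan([(458.6,-60,130,76.3)])
E
```

```text
33.97 [0.4338, -0.2594, 0.1334] yaw of tool x 1.3214 F [ 1.3 -0.3  1.2] grip 0.004 0.0 q [0.92, 0.11, -0.46, 1.92, 0.06, 1.12, 0.19]
TCP in chute x 133.0 y -2.8
cell1 u [34.29427015 37.9125546 ] 32
offset [0.1938, -0.0249, 0.0041] spin -0.004 rows>=4.7
  -> (458.6, -60, 130, 76.3)
```

Call:
move_arm --fingers '[0.5,1,1,1,1]' --pt "0.035 -0.004 0" --pt "0.075 -0.01 0" --pt "0.115 -0.015 0" --pt "0.155 -0.02 0" --pt "0.185 -0.025 0" --spin '[0,0,0,0,0]'

```text
time: 34.43
ee_pos: [0.4532, -0.0687, 0.1292]
ee_rot: [[0.242, 0.97, 0.001], [0.97, -0.242, -0.001], [-0.001, 0.002, -1.0]]
contact_force: [0.8, -0.3, 0.7]
grip_width: 0.713
finger_force: 0.0
```

Call:
move_arm --fingers '[1,1,1]' --pt "0 0 0" --pt "0 0 0" --pt "0 0 0" --spin '[0,0,0]'

```text
time: 34.68
ee_pos: [0.4529, -0.0726, 0.1289]
ee_rot: [[0.245, 0.97, 0.0], [0.97, -0.245, -0.002], [-0.001, 0.001, -1.0]]
contact_force: [-0.1, -0.3, 0.3]
grip_width: 0.996
finger_force: 0.0
```

```bash
python3 - <<'E'
from gr import *
tcp(); cells(); cells('top')
E
```

```text
34.68 [0.4529, -0.0726, 0.1289] yaw of tool x 1.3237 F [-0.1 -0.3  0.3] grip 0.996 0.0 q [0.73, 0.02, -0.63, 2.02, 0.01, 1.11, -0.15]
TCP in chute x 318.8 y 24.4
wrist [190. 270.] [366.5 -35.9] [38.2 67. ] 81.7 4536
wrist [398. 516.] [ 429.5 -203.4] [ 7.9 60. ] 74.9 482
wrist [457. 513.] [ 462.3 -208.5] [ 8.1 54. ] 74.8 451
top [531. 100.] [ 937.1 -350.6] [  3.9 148.9] 180.0 61
top [176. 153.] [810.2 389. ] [ 61.2 186.2] 121.4 198
top [579. 154.] [ 822.8 -456.8] [ 15.  217.8] 87.0 139
top [401. 216.] [684.5 -80.5] [39.3 66.9] 112.4 247
top [496. 348.] [ 432.3 -260.6] [ 40.4 133.2] 76.0 132
```

Call:
move_arm --fingers '[1,1,1,1,1]' --pt "0.004 -0.025 0" --pt "0.008 -0.05 0" --pt "0.012 -0.075 0" --pt "0.014 -0.092 0" --pt "0.014 -0.092 0" --spin '[0,0,0,0,0]'

```text
time: 35.2
ee_pos: [0.3643, -0.0361, 0.1283]
ee_rot: [[0.247, 0.969, -0.002], [0.969, -0.247, -0.002], [-0.002, -0.002, -1.0]]
contact_force: [0.5, -0.3, -0.3]
grip_width: 0.997
finger_force: 0.0
```

```bash
python3 - <<'E'
from gr import *
tcp(); cells()
E
```

```text
35.2 [0.3643, -0.0361, 0.1283] yaw of tool x 1.3217 F [ 0.5 -0.3 -0.3] grip 0.997 0.0 q [0.72, -0.23, -0.62, 2.2, -0.14, 1.13, -0.07]
TCP in chute x 332.4 y 119.3
wrist [387. 298.] [366.1 -35.9] [38.1 67.3] 81.2 4376
```

Call:
move_arm --fingers '[1,1,1,1,1]' --pt "0 0.001 0.02" --pt "0 0.001 0.04" --pt "0 0.001 0.06" --pt "0 0.001 0.08" --pt "0 0.001 0.09" --spin '[-0.03,-0.06,-0.096,-0.096,-0.096]'

```text
time: 35.67
ee_pos: [0.3679, -0.0364, 0.037]
ee_rot: [[0.152, 0.988, -0.002], [0.988, -0.152, 0.001], [0.001, -0.002, -1.0]]
contact_force: [-1.3, 0.1, -0.4]
grip_width: 0.997
finger_force: 0.0
```

```bash
python3 - <<'E'
from gr import *
st(); plan([(366.1,-35.9,15,81.3)])
E
```

```text
35.67 [0.3679, -0.0364, 0.037] yaw of tool x 1.4181 F [-1.3  0.1 -0.4] grip 0.997 0.0 q [0.71, -0.06, -0.66, 2.29, -0.05, 0.9, -0.07]
offset [0.0002, -0.0018, 0.022] spin -0.001 rows>=0.5
  -> (366.1, -35.9, 15, 81.3)
```

Call:
move_arm --fingers '[1,1,1,1,1]' --pt "0 -0.001 0.008" --pt "0 -0.001 0.016" --pt "0 -0.001 0.021" --pt "0 -0.001 0.021" --pt "0 -0.001 0.021" --spin '[0,0,0,0,0]'

```text
time: 36.08
ee_pos: [0.3675, -0.0357, 0.018]
ee_rot: [[0.151, 0.989, 0.0], [0.989, -0.151, 0.0], [0.0, 0.0, -1.0]]
contact_force: [0.1, 0.3, 1.0]
grip_width: 0.999
finger_force: 0.0
```

Call:
move_arm --fingers '[0.6,0.3,0,0,0]' --pt "0 0 0" --pt "0 0 0" --pt "0 0 0" --pt "0 0 0" --pt "0 0 0" --spin '[0,0,0,0,0]'

```text
time: 36.5
ee_pos: [0.3677, -0.0358, 0.0185]
ee_rot: [[0.15, 0.989, 0.001], [0.989, -0.15, -0.001], [-0.001, 0.001, -1.0]]
contact_force: [-1.2, -0.4, 6.1]
grip_width: 0.501
finger_force: 61.4
```

```bash
python3 - <<'E'
from gr import *
st(); t=ref+145*d; print(t)
plan([(380,-40,120,81.3),(440,-130,125,75.8),(*t,125,75.8)])
E
```

```text
36.5 [0.3677, -0.0358, 0.0185] yaw of tool x 1.4198 F [-1.2 -0.4  6.1] grip 0.501 61.43357712775469 q [0.71, -0.02, -0.67, 2.31, -0.02, 0.85, -0.1]
[ 433.9685 -247.037 ]
offset [-0.0023, 0.0128, -0.1015] spin 0.001 rows>=2.5
  -> (380, -40, 120, 81.3)
offset [-0.0799, 0.0729, -0.005] spin 0.096 rows>=2.6
  -> (440, -130, 125, 75.8)
offset [-0.1149, 0.0229, -0.0] spin -0.0 rows>=2.8
  -> (np.float64(433.96849999999995), np.float64(-247.037), 125, 75.8)
```

Call:
move_arm --fingers '[0,0,0,0,0]' --pt "0 0 -0.02" --pt "0 0.002 -0.045" --pt "-0.002 0.006 -0.075" --pt "-0.002 0.013 -0.1" --pt "-0.002 0.013 -0.1" --spin '[0,0,0,0,0]'

```text
time: 36.92
ee_pos: [0.384, -0.0403, 0.1224]
ee_rot: [[0.151, 0.989, 0.009], [0.989, -0.151, -0.003], [-0.001, 0.01, -1.0]]
contact_force: [1.5, -0.7, -1.7]
grip_width: 0.499
finger_force: 62.9
```

Call:
move_arm --fingers '[0,0,0,0,0]' --pt "-0.015 0.012 -0.001" --pt "-0.03 0.028 -0.002" --pt "-0.05 0.045 -0.003" --pt "-0.067 0.061 -0.004" --pt "-0.08 0.073 -0.005" --spin '[0.015,0.035,0.055,0.08,0.096]'

```text
time: 37.33
ee_pos: [0.4397, -0.1311, 0.1214]
ee_rot: [[0.247, 0.969, -0.001], [0.969, -0.247, 0.0], [-0.0, -0.001, -1.0]]
contact_force: [0.0, -0.0, -2.4]
grip_width: 0.496
finger_force: 62.8
```

Call:
move_arm --fingers '[0,0,0,0,0]' --pt "-0.035 0.005 0" --pt "-0.07 0.012 0" --pt "-0.11 0.019 0" --pt "-0.14 0.023 0" --pt "-0.142 0.023 0" --spin '[0,0,0,0,0]'

```text
time: 37.75
ee_pos: [0.4244, -0.2799, 0.1211]
ee_rot: [[0.253, 0.967, -0.002], [0.967, -0.253, -0.002], [-0.002, -0.002, -1.0]]
contact_force: [-0.0, 0.1, -3.1]
grip_width: 0.494
finger_force: 62.8
```

```bash
python3 - <<'E'
from gr import *
tcp(); held(.125-.0185+.044)
E
```

```text
37.75 [0.4244, -0.2799, 0.1211] yaw of tool x 1.3148 F [-0.   0.1 -3.1] grip 0.494 62.823234759271145 q [0.94, 0.13, -0.43, 1.92, 0.06, 1.1, 0.22]
TCP in chute x 110.8 y 1.3
top flat n 7042 u [ 77.7 143.3] w [-8.2  1.6 11.5] slope -0.0072 z 0.14763216260164064 px [254. 287.]
top flat n 527 u [ 99.3 121.9] w [22.6 25.6 35.8] slope 0.2524 z 0.1508004498867545 px [189. 286.]
top flat n 514 u [ 99.  121.4] w [-32.9 -22.7 -19.4] slope -0.2575 z 0.1506355260390825 px [320. 286.]
```

Call:
move_arm --fingers '[0,0,0,0,0]' --pt "0.004 0 0.015" --pt "0.004 0 0.03" --pt "0.004 0 0.045" --pt "0.004 0 0.058" --pt "0.004 0 0.062" --spin '[0,0,0,0,0]'

```text
time: 38.22
ee_pos: [0.4266, -0.2662, 0.0577]
ee_rot: [[0.243, 0.97, -0.004], [0.97, -0.243, 0.004], [0.003, -0.005, -1.0]]
contact_force: [-0.2, 0.2, -3.2]
grip_width: 0.496
finger_force: 62.8
```

Call:
move_arm --fingers '[0,0]' --pt "0 0 0" --pt "0 0 0" --spin '[0,0]'

```text
time: 38.38
ee_pos: [0.4284, -0.2681, 0.0607]
ee_rot: [[0.243, 0.97, -0.0], [0.97, -0.243, 0.001], [0.001, -0.001, -1.0]]
contact_force: [1.0, 0.5, -2.6]
grip_width: 0.491
finger_force: 62.8
```

```bash
python3 - <<'E'
from gr import *
s=env.sense(); tcp(); held(s['ee_pos'][2]-.0185+.043)
E
```

```text
38.38 [0.4284, -0.2681, 0.0607] yaw of tool x 1.3249 F [ 1.   0.5 -2.6] grip 0.491 62.76959918439388 q [0.91, 0.2, -0.44, 1.98, 0.1, 0.98, 0.18]
TCP in chute x 123.2 y 0.2
top flat n 10389 u [ 90.1 155.8] w [-13.8   0.7  15.1] slope 0.0029 z 0.08681280862383582 px [254. 283.]
top flat n 467 u [111.8 134.1] w [-33.8 -23.4 -20.5] slope -0.2526 z 0.08525299975726813 px [318. 279.]
top flat n 465 u [111.6 133.9] w [21.5 24.4 34.9] slope 0.2492 z 0.0852384758434577 px [191. 279.]
```

Call:
move_arm --fingers '[0,0,0,0,0]' --pt "0 0 0.004" --pt "0 0 0.008" --pt "0 0 0.011" --pt "0 0 0.012" --pt "0 0 0.012" --spin '[0,0,0,0,0]'

```text
time: 38.85
ee_pos: [0.429, -0.2693, 0.0496]
ee_rot: [[0.245, 0.969, 0.001], [0.969, -0.245, -0.001], [-0.0, 0.001, -1.0]]
contact_force: [-1.0, 0.7, 4.1]
grip_width: 0.496
finger_force: 63.5
```

Call:
move_arm --fingers '[0.5,0.7,0.7,0.7,0.7]' --pt "0 0 0" --pt "0 0 0" --pt "0 0 0" --pt "0 0 -0.02" --pt "0 0 -0.05" --spin '[0,0,0,0,0]'

```text
time: 39.27
ee_pos: [0.4261, -0.2677, 0.0965]
ee_rot: [[0.244, 0.97, -0.005], [0.97, -0.244, 0.004], [0.003, -0.006, -1.0]]
contact_force: [-0.1, 0.4, -0.1]
grip_width: 0.699
finger_force: 0.0
```

Call:
move_arm --fingers '[0.4,0.2,0,0,0]' --pt "0.02 0 0" --pt "0.045 0 0" --pt "0.06 0 0" --pt "0.06 0 0" --pt "0.06 0 0" --spin '[0,0,0,0,0]'

```text
time: 39.68
ee_pos: [0.4432, -0.2105, 0.0988]
ee_rot: [[0.242, 0.97, 0.0], [0.97, -0.242, -0.001], [-0.001, 0.0, -1.0]]
contact_force: [0.1, -1.0, 0.2]
grip_width: 0.004
finger_force: 0.0
```

```bash
python3 - <<'E'
from gr import *
tcp(); held(.075)
E
```

```text
39.68 [0.4432, -0.2105, 0.0988] yaw of tool x 1.3259 F [ 0.1 -1.   0.2] grip 0.004 0.0 q [0.86, 0.12, -0.49, 1.98, 0.07, 1.05, 0.09]
TCP in chute x 182.7 y -0.0
top flat n 554 u [ 90.7 153.1] w [-3.9  0.5  4.2] slope 0.0025 z 0.07606607903513837 px [255. 349.]
```

Call:
move_arm --fingers '[0,0,0,0,0]' --pt "0 0 0.02" --pt "0 0 0.04" --pt "0 0 0.05" --pt "0 0 0.05" --pt "-0.007 0 0.05" --spin '[0,0,0,0,0]'

```text
time: 40.15
ee_pos: [0.4412, -0.2171, 0.0485]
ee_rot: [[0.243, 0.97, -0.001], [0.97, -0.243, 0.001], [0.001, -0.001, -1.0]]
contact_force: [-0.0, 0.2, 0.1]
grip_width: 0.0
finger_force: 0.0
```

Call:
move_arm --fingers '[0,0,0,0,0]' --pt "-0.004 0 0" --pt "-0.01 0 0" --pt "-0.016 0 0" --pt "-0.02 0 0" --pt "-0.022 0 0" --spin '[0,0,0,0,0]'

```text
time: 40.57
ee_pos: [0.4367, -0.2392, 0.0497]
ee_rot: [[0.245, 0.97, 0.002], [0.97, -0.245, 0.0], [0.0, 0.002, -1.0]]
contact_force: [1.2, 3.8, 3.3]
grip_width: -0.002
finger_force: 2.4
```

Call:
move_arm --fingers '[0,0,0,0,0]' --pt "-0.0015 0 0" --pt "-0.003 0 0" --pt "-0.0045 0 0" --pt "-0.006 0 0" --pt "-0.007 0 0" --spin '[0,0,0,0,0]'

```text
time: 40.98
ee_pos: [0.4346, -0.2458, 0.049]
ee_rot: [[0.244, 0.97, 0.001], [0.97, -0.244, -0.0], [-0.0, 0.001, -1.0]]
contact_force: [0.8, 5.2, 3.6]
grip_width: 0.002
finger_force: 2.4
```

```bash
python3 - <<'E'
from gr import *
tcp()
E
```

```text
40.98 [0.4346, -0.2458, 0.049] yaw of tool x 1.3242 F [0.8 5.2 3.6] grip 0.002 2.375273110501439 q [0.89, 0.21, -0.46, 2.0, 0.11, 0.95, 0.12]
TCP in chute x 146.3 y -0.4
```

Call:
move_arm --fingers '[0,0,0,0,0]' --pt "-0.001 0 0" --pt "-0.002 0 0" --pt "-0.003 0 0" --pt "-0.004 0 0" --pt "-0.004 0 0" --spin '[0,0,0,0,0]'

```text
time: 41.4
ee_pos: [0.4332, -0.2498, 0.0488]
ee_rot: [[0.245, 0.97, -0.0], [0.97, -0.245, -0.0], [-0.0, -0.0, -1.0]]
contact_force: [2.1, 3.2, 2.6]
grip_width: -0.002
finger_force: 2.3
```

Call:
move_arm --fingers '[0,0,0,0]' --pt "-0.001 0 0" --pt "-0.002 0 0" --pt "-0.002 0 0" --pt "-0.002 0 0" --spin '[0,0,0,0]'

```text
time: 41.73
ee_pos: [0.4332, -0.2499, 0.0488]
ee_rot: [[0.244, 0.97, -0.0], [0.97, -0.244, 0.002], [0.002, -0.001, -1.0]]
contact_force: [1.6, 8.2, 3.9]
grip_width: -0.003
finger_force: 4.2
```

```bash
python3 - <<'E'
from gr import *
tcp()
E
```

```text
41.73 [0.4332, -0.2499, 0.0488] yaw of tool x 1.3248 F [1.6 8.2 3.9] grip -0.003 4.234940693058888 q [0.89, 0.21, -0.46, 2.0, 0.11, 0.95, 0.13]
TCP in chute x 142.1 y 0.1
```

Call:
move_arm --fingers '[0,0,0,0,0]' --pt "0.005 0 0" --pt "0.012 0 -0.01" --pt "0.018 0 -0.04" --pt "0.018 0 -0.08" --pt "0.018 0 -0.095" --spin '[0,0,0,0,0]'

```text
time: 42.15
ee_pos: [0.4386, -0.2354, 0.1485]
ee_rot: [[0.244, 0.97, 0.004], [0.97, -0.244, -0.005], [-0.003, 0.005, -1.0]]
contact_force: [1.8, -0.9, 0.2]
grip_width: -0.003
finger_force: 0.0
```

```bash
python3 - <<'E'
from gr import *
tcp(); c,W,u,w,z=look(); k=(abs(z-.075)<.004)&(u>0)&(u<200)&(abs(w)<14); print('cells u',np.percentile(u[k],[.5,99.5]) if k.any() else '',k.sum())
plan([(685,-85,140,109.8)])
E
```

```text
42.15 [0.4386, -0.2354, 0.1485] yaw of tool x 1.3239 F [ 1.8 -0.9  0.2] grip -0.003 0.0 q [0.9, 0.08, -0.48, 1.92, 0.04, 1.15, 0.16]
TCP in chute x 157.4 y -1.6
cells u [ 34.65894292 131.07146563] 428
offset [0.1035, 0.1004, 0.0051] spin -0.297 rows>=3.5
offset [0.0696, 0.1262, 0.0051] spin -0.297 rows>=3.5
  -> (685, -85, 140, 109.8)
```

Second cell's outer end at u≈131 of 132 expected: closed up.

Call:
move_arm --fingers '[0.5,1,1,1,1]' --pt "0.02 0.019 0" --pt "0.04 0.039 0.001" --pt "0.062 0.06 0.002" --pt "0.083 0.08 0.003" --pt "0.103 0.1 0.005" --spin '[-0.05,-0.11,-0.17,-0.23,-0.297]'

```text
time: 42.62
ee_pos: [0.5598, -0.1591, 0.139]
ee_rot: [[-0.052, 0.999, -0.001], [0.999, 0.052, -0.002], [-0.002, -0.001, -1.0]]
contact_force: [0.0, -0.4, 1.1]
grip_width: 0.71
finger_force: 0.0
```

Call:
move_arm --fingers '[1,1,1,1,1]' --pt "0.018 0.033 0.001" --pt "0.037 0.067 0.002" --pt "0.057 0.102 0.003" --pt "0.07 0.126 0.005" --pt "0.07 0.126 0.005" --spin '[-0.08,-0.17,-0.25,-0.297,-0.297]'

```text
time: 43.03
ee_pos: [0.6845, -0.0773, 0.1324]
ee_rot: [[-0.347, 0.938, 0.001], [0.938, 0.347, 0.004], [0.003, 0.002, -1.0]]
contact_force: [-0.9, 0.4, -0.7]
grip_width: 1.002
finger_force: 0.0
```

Call:
move_arm --fingers '[1,1,1]' --pt "0 0 0" --pt "0 0 0" --pt "0 0 0" --spin '[0,0,0]'

```text
time: 43.28
ee_pos: [0.6806, -0.0849, 0.1337]
ee_rot: [[-0.338, 0.941, -0.001], [0.941, 0.338, -0.002], [-0.002, -0.002, -1.0]]
contact_force: [0.9, -0.6, 0.3]
grip_width: 0.999
finger_force: 0.0
```

```bash
python3 - <<'E'
from gr import *
st(); cells(); plan([(684.8,-80.6,20,109.8)])
E
```

```text
43.28 [0.6806, -0.0849, 0.1337] yaw of tool x 1.9151 F [ 0.9 -0.6  0.3] grip 0.999 0.0 q [0.53, 0.53, -0.62, 1.45, 0.32, 1.26, 0.22]
wrist [688.  68.] [770.8  57.5] [18.3 52.9] 121.1 823
wrist [394. 292.] [684.6 -81. ] [38.9 67.1] 109.9 4246
offset [0.0026, 0.0053, 0.114] spin -0.001 rows>=2.7
  -> (684.8, -80.6, 20, 109.8)
```

Call:
move_arm --fingers '[1,1,1,1,1]' --pt "0.003 0.005 0.03" --pt "0.003 0.005 0.06" --pt "0.003 0.005 0.085" --pt "0.003 0.005 0.1" --pt "0.003 0.005 0.107" --spin '[0,0,0,0,0]'

```text
time: 43.75
ee_pos: [0.6832, -0.0795, 0.0244]
ee_rot: [[-0.339, 0.941, -0.004], [0.941, 0.339, -0.001], [0.001, -0.004, -1.0]]
contact_force: [0.0, 0.1, -0.1]
grip_width: 1.002
finger_force: 0.0
```

Call:
move_arm --fingers '[1,1]' --pt "0 0 0.004" --pt "0 0 0.006" --spin '[0,0]'

```text
time: 43.92
ee_pos: [0.6858, -0.0786, 0.0216]
ee_rot: [[-0.339, 0.941, 0.001], [0.941, 0.339, -0.0], [-0.001, 0.001, -1.0]]
contact_force: [0.9, -0.8, 0.5]
grip_width: 1.0
finger_force: 0.0
```

```bash
python3 - <<'E'
from gr import *
st(); plan([(684.7,-80.8,15,109.8)])
E
```

```text
43.92 [0.6858, -0.0786, 0.0216] yaw of tool x 1.9171 F [ 0.9 -0.8  0.5] grip 1.0 0.0 q [0.5, 0.64, -0.58, 1.53, 0.38, 1.08, 0.17]
offset [-0.0017, -0.0018, 0.0066] spin 0.001 rows>=0.2
  -> (684.7, -80.8, 15, 109.8)
```

Call:
move_arm --fingers '[1,1,0.5,0,0]' --pt "-0.002 -0.001 0.004" --pt "-0.002 -0.001 0.007" --pt "-0.002 -0.001 0.007" --pt "-0.002 -0.001 0.007" --pt "-0.002 -0.001 0.007" --spin '[0,0,0,0,0]'

```text
time: 44.33
ee_pos: [0.6855, -0.0802, 0.0143]
ee_rot: [[-0.34, 0.94, 0.001], [0.94, 0.34, -0.0], [-0.0, 0.001, -1.0]]
contact_force: [1.2, 0.7, -0.2]
grip_width: 0.605
finger_force: 0.0
```

Call:
move_arm --fingers '[0,0,0]' --pt "0 0 0" --pt "0 0 0" --pt "0 0 0" --spin '[0,0,0]'

```text
time: 44.58
ee_pos: [0.6858, -0.0801, 0.0146]
ee_rot: [[-0.34, 0.94, 0.002], [0.94, 0.34, -0.0], [-0.001, 0.001, -1.0]]
contact_force: [0.7, -0.2, 3.1]
grip_width: 0.503
finger_force: 63.5
```

Call:
move_arm --fingers '[0,0,0,0,0]' --pt "0 0 -0.02" --pt "0 0 -0.05" --pt "0 0 -0.08" --pt "0 0 -0.11" --pt "0 0 -0.11" --spin '[0,0,0,0,0]'

```text
time: 45.0
ee_pos: [0.6886, -0.08, 0.1304]
ee_rot: [[-0.34, 0.94, 0.01], [0.94, 0.34, -0.001], [-0.004, 0.009, -1.0]]
contact_force: [1.8, -0.0, -0.6]
grip_width: 0.497
finger_force: 62.9
```

```bash
python3 - <<'E'
from gr import *
st(); t=ref+177*d; plan([(*t,125,75.8)])
E
```

```text
45.0 [0.6886, -0.08, 0.1304] yaw of tool x 1.9177 F [ 1.8 -0.  -0.6] grip 0.497 62.889805398881435 q [0.52, 0.54, -0.62, 1.45, 0.32, 1.25, 0.21]
offset [-0.022, -0.1391, 0.0027] spin 0.297 rows>=3.4
offset [-0.0618, -0.1266, 0.0027] spin 0.297 rows>=3.4
  -> (np.float64(441.81809999999996), np.float64(-216.01620000000003), 125, 75.8)
```

Call:
move_arm --fingers '[0,0,0,0,0]' --pt "-0.003 -0.022 0" --pt "-0.008 -0.05 0" --pt "-0.012 -0.08 0" --pt "-0.017 -0.11 0" --pt "-0.022 -0.139 0" --spin '[0.04,0.1,0.17,0.23,0.297]'

```text
time: 45.42
ee_pos: [0.5593, -0.1486, 0.122]
ee_rot: [[-0.047, 0.999, -0.003], [0.999, 0.047, 0.001], [0.001, -0.003, -1.0]]
contact_force: [0.3, -0.3, -3.2]
grip_width: 0.499
finger_force: 62.9
```

Call:
move_arm --fingers '[0,0,0,0,0]' --pt "-0.015 -0.03 0" --pt "-0.031 -0.063 0" --pt "-0.046 -0.095 0" --pt "-0.058 -0.12 0" --pt "-0.062 -0.127 0" --spin '[0.07,0.15,0.22,0.28,0.297]'

```text
time: 45.83
ee_pos: [0.4323, -0.2192, 0.122]
ee_rot: [[0.252, 0.968, -0.006], [0.968, -0.252, -0.001], [-0.002, -0.005, -1.0]]
contact_force: [0.2, -0.3, -3.6]
grip_width: 0.497
finger_force: 62.9
```

Call:
move_arm --fingers '[0,0,0]' --pt "0 0 0" --pt "0 0 0" --pt "0 0 0" --spin '[0,0,0]'

```text
time: 46.08
ee_pos: [0.4392, -0.2153, 0.1236]
ee_rot: [[0.242, 0.97, 0.001], [0.97, -0.242, 0.001], [0.001, 0.0, -1.0]]
contact_force: [-0.3, 0.6, -2.6]
grip_width: 0.499
finger_force: 62.9
```

```bash
python3 - <<'E'
from gr import *
s=env.sense(); tcp(); held(s['ee_pos'][2]-.0146+.044)
E
```

```text
46.08 [0.4392, -0.2153, 0.1236] yaw of tool x 1.3262 F [-0.3  0.6 -2.6] grip 0.499 62.89153078570962 q [0.89, 0.09, -0.51, 1.96, 0.05, 1.1, 0.12]
TCP in chute x 177.1 y 2.7
top flat n 10298 u [143.6 209.2] w [-10.4   3.2  16.8] slope 0.0035 z 0.15383345804323945 px [254. 290.]
top flat n 529 u [165.7 188. ] w [-31.4 -21.1 -18. ] slope -0.2398 z 0.1528166258668851 px [320. 286.]
top flat n 521 u [165.6 187.8] w [24.2 27.1 37.6] slope 0.244 z 0.15313642399049285 px [189. 286.]
```

Call:
move_arm --fingers '[0,0,0,0,0]' --pt "0 0.0025 0.015" --pt "0 0.0025 0.03" --pt "0 0.0025 0.045" --pt "0 0.0025 0.06" --pt "0 0.0025 0.065" --spin '[0,0,0,0,0]'

```text
time: 46.55
ee_pos: [0.4403, -0.2152, 0.0565]
ee_rot: [[0.242, 0.97, -0.003], [0.97, -0.242, 0.003], [0.002, -0.003, -1.0]]
contact_force: [-0.2, 0.4, -3.2]
grip_width: 0.496
finger_force: 62.8
```

Call:
move_arm --fingers '[0,0]' --pt "0 0 0" --pt "0 0 0" --spin '[0,0]'

```text
time: 46.72
ee_pos: [0.4414, -0.2164, 0.059]
ee_rot: [[0.243, 0.97, 0.0], [0.97, -0.243, 0.001], [0.001, 0.0, -1.0]]
contact_force: [1.4, -0.6, -2.8]
grip_width: 0.496
finger_force: 62.8
```

```bash
python3 - <<'E'
from gr import *
s=env.sense(); tcp(); held(s['ee_pos'][2]-.0146+.044)
E
```

```text
46.72 [0.4414, -0.2164, 0.059] yaw of tool x 1.3254 F [ 1.4 -0.6 -2.8] grip 0.496 62.84093152731657 q [0.88, 0.18, -0.51, 2.01, 0.11, 0.97, 0.07]
TCP in chute x 176.5 y 0.3
top flat n 10345 u [142.8 208.6] w [-12.8   0.9  14.4] slope 0.0012 z 0.08922464584731696 px [254. 291.]
top flat n 519 u [164.7 187.2] w [21.9 24.9 35.3] slope 0.2467 z 0.08844118049151689 px [189. 286.]
top flat n 512 u [164.8 187.3] w [-33.7 -23.4 -20.4] slope -0.2408 z 0.08846888649510778 px [320. 286.]
```

Lower 14 mm, release, rise, close, and get behind it for the push.

Call:
move_arm --fingers '[0,0,0,0,0]' --pt "0 0 0.005" --pt "0 0 0.009" --pt "0 0 0.012" --pt "0 0 0.0145" --pt "0 0 0.0145" --spin '[0,0,0,0,0]'

```text
time: 47.18
ee_pos: [0.4419, -0.2176, 0.0456]
ee_rot: [[0.245, 0.969, 0.002], [0.969, -0.245, -0.001], [-0.0, 0.002, -1.0]]
contact_force: [-0.4, 0.7, 4.6]
grip_width: 0.497
finger_force: 63.8
```

Call:
move_arm --fingers '[0.5,0.7,0.7,0.7,0.7]' --pt "0 0 0" --pt "0 0 0" --pt "0 0 0" --pt "0 0 -0.02" --pt "0 0 -0.05" --spin '[0,0,0,0,0]'

```text
time: 47.6
ee_pos: [0.438, -0.2159, 0.092]
ee_rot: [[0.244, 0.97, -0.006], [0.97, -0.244, 0.004], [0.002, -0.006, -1.0]]
contact_force: [0.5, -1.0, 0.1]
grip_width: 0.703
finger_force: 0.0
```

Call:
move_arm --fingers '[0.4,0.2,0,0,0]' --pt "0.02 0 -0.01" --pt "0.045 0 -0.01" --pt "0.06 0 -0.01" --pt "0.06 0 -0.01" --pt "0.06 0 -0.01" --spin '[0,0,0,0,0]'

```text
time: 48.02
ee_pos: [0.4552, -0.1584, 0.1042]
ee_rot: [[0.242, 0.97, -0.0], [0.97, -0.242, -0.001], [-0.001, -0.0, -1.0]]
contact_force: [0.1, -0.4, -0.8]
grip_width: 0.005
finger_force: 0.0
```

```bash
python3 - <<'E'
from gr import *
tcp(); held(.075)
E
```

```text
48.02 [0.4552, -0.1584, 0.1042] yaw of tool x 1.3259 F [ 0.1 -0.4 -0.8] grip 0.005 0.0 q [0.82, 0.1, -0.56, 1.99, 0.06, 1.06, -0.02]
TCP in chute x 236.1 y 1.2
top flat n 509 u [141.2 203.4] w [-2.8  1.6  5.5] slope 0.0022 z 0.07614758858345301 px [254. 347.]
```

Call:
move_arm --fingers '[0,0,0,0,0]' --pt "0 0 0.02" --pt "0 0 0.04" --pt "0 0.001 0.054" --pt "0 0.001 0.054" --pt "-0.005 0.001 0.054" --spin '[0,0,0,0,0]'

```text
time: 48.48
ee_pos: [0.4542, -0.164, 0.0496]
ee_rot: [[0.245, 0.97, -0.002], [0.97, -0.245, 0.001], [0.001, -0.002, -1.0]]
contact_force: [0.5, -0.1, -0.8]
grip_width: -0.001
finger_force: 0.0
```

Call:
move_arm --fingers '[0,0,0,0,0]' --pt "-0.003 0 0" --pt "-0.006 0 0" --pt "-0.009 0 0" --pt "-0.012 0 0" --pt "-0.014 0 0" --spin '[0,0,0,0,0]'

```text
time: 48.9
ee_pos: [0.4524, -0.1768, 0.0511]
ee_rot: [[0.245, 0.97, 0.002], [0.97, -0.245, 0.001], [0.001, 0.001, -1.0]]
contact_force: [1.5, 6.8, 4.5]
grip_width: 0.001
finger_force: 2.7
```

Call:
move_arm --fingers '[0,0,0,0,0]' --pt "-0.001 0 0" --pt "-0.002 0 0" --pt "-0.003 0 0" --pt "-0.004 0 0" --pt "-0.005 0 0" --spin '[0,0,0,0,0]'

```text
time: 49.32
ee_pos: [0.4514, -0.1808, 0.051]
ee_rot: [[0.243, 0.97, 0.001], [0.97, -0.243, 0.001], [0.002, 0.001, -1.0]]
contact_force: [0.9, 5.5, 4.5]
grip_width: -0.002
finger_force: 2.7
```

```bash
python3 - <<'E'
from gr import *
tcp()
E
```

```text
49.32 [0.4514, -0.1808, 0.051] yaw of tool x 1.3252 F [0.9 5.5 4.5] grip -0.002 2.748582676285878 q [0.83, 0.19, -0.54, 2.03, 0.12, 0.95, -0.01]
TCP in chute x 213.5 y -0.6
```

Call:
move_arm --fingers '[0,0,0,0,0]' --pt "-0.001 0 0" --pt "-0.002 0 0" --pt "-0.003 0 0" --pt "-0.004 0 0" --pt "-0.005 0 0" --spin '[0,0,0,0,0]'

```text
time: 49.73
ee_pos: [0.4502, -0.1856, 0.051]
ee_rot: [[0.243, 0.97, 0.001], [0.97, -0.243, 0.001], [0.002, 0.001, -1.0]]
contact_force: [0.4, 6.1, 4.8]
grip_width: -0.003
finger_force: 2.8
```

Call:
move_arm --fingers '[0,0,0,0]' --pt "-0.001 0 0" --pt "-0.002 0 0" --pt "-0.002 0 0" --pt "-0.002 0 0" --spin '[0,0,0,0]'

```text
time: 50.07
ee_pos: [0.4502, -0.186, 0.051]
ee_rot: [[0.242, 0.97, 0.002], [0.97, -0.242, 0.003], [0.003, 0.001, -1.0]]
contact_force: [1.6, 8.4, 5.7]
grip_width: -0.0
finger_force: 4.4
```

```bash
python3 - <<'E'
from gr import *
tcp()
E
```

```text
50.07 [0.4502, -0.186, 0.051] yaw of tool x 1.3261 F [1.6 8.4 5.7] grip -0.0 4.379138185176998 q [0.84, 0.19, -0.54, 2.03, 0.11, 0.95, 0.0]
TCP in chute x 208.1 y -0.7
```

Home (208 as expected). Back off, rise clear and check everything.

Call:
move_arm --fingers '[0,0,0,0,0]' --pt "0.005 0 0" --pt "0.015 0 -0.01" --pt "0.03 -0.01 -0.05" --pt "0.05 -0.03 -0.09" --pt "0.07 -0.06 -0.12" --spin '[0,0,0,0,0]'

```text
time: 50.48
ee_pos: [0.4158, -0.1141, 0.1633]
ee_rot: [[0.244, 0.97, 0.003], [0.97, -0.244, -0.0], [0.0, 0.003, -1.0]]
contact_force: [0.8, 0.5, 0.5]
grip_width: -0.002
finger_force: 0.0
```

Call:
move_arm --fingers '[0,0,0,0]' --pt "0.01 -0.03 -0.03" --pt "0.01 -0.05 -0.05" --pt "0.01 -0.05 -0.05" --pt "0.01 -0.05 -0.05" --spin '[0,0,0,0]'

```text
time: 50.82
ee_pos: [0.3688, -0.0931, 0.2125]
ee_rot: [[0.245, 0.97, 0.004], [0.97, -0.245, -0.005], [-0.003, 0.005, -1.0]]
contact_force: [1.4, 0.2, -0.2]
grip_width: 0.001
finger_force: 0.0
```

```bash
python3 - <<'E'
from gr import *
tcp(); a=cap('top'); b=cap('scene')
for n in ('top','scene'):
    c,W,u,w,z=look(n); k=(z>.068)&(z<.082)&(u>-5)&(u<217)&(abs(w)<14); print(n,'cells',k.sum(),np.round([*np.percentile(u[k],[1,99]),np.median(w[k]),np.polyfit(u[k],w[k],1)[0]],3) if k.sum()>20 else '')
    print('bottle',seg(c,W,0,0,768,576,.098,.115,(u>450)&(W[...,0]<.5)&(W[...,1]>.15)),'knob',seg(c,W,0,0,768,576,.0487,.0535,(abs(W[...,0]-.56)<.06)&(abs(W[...,1]-.14)<.08)),
      'rib',seg(c,W,0,0,768,576,.042,.0485,(abs(W[...,0]-.56)<.06)&(abs(W[...,1]-.11)<.08)))
    print('chute',seg(c,W,0,0,768,576,.015,.05,(u>-15)&(u<225)&(abs(w)<45)))
im=cv2.hconcat([a['image'][100:330,80:420],b['image'][100:330,80:420]])[...,::-1]; cv2.imwrite('pics/end.png',cv2.resize(im,None,fx=1.17,fy=1.17))
E
```

```text
50.82 [0.3688, -0.0931, 0.2125] yaw of tool x 1.3237 F [ 1.4  0.2 -0.2] grip 0.001 0.0 q [0.83, -0.28, -0.55, 2.07, -0.14, 1.31, 0.09]
TCP in chute x 278.3 y 101.0
top cells 575 [ 1.64500e+00  1.96537e+02  4.52000e-01 -1.00000e-03]
bottle (array([402.4, 233.2]), array([44. , 47.9]), 91.7, 0.1052, 244) knob (array([567. , 152.9]), array([12. , 14.7]), 89.6, 0.0511, 20) rib (array([568.6, 113.4]), array([19. , 48.1]), 91.3, 0.046, 105)
chute (array([ 429.8, -267.6]), array([ 62.5, 195.9]), 75.8, 0.0226, 487)
scene cells 307 [ 3.19460e+01  1.96638e+02 -3.09400e+00  1.00000e-03]
bottle (array([403.6, 231.3]), array([44.9, 48.7]), 18.4, 0.1048, 215) knob (array([566.5, 151. ]), array([15.2, 15.3]), 64.8, 0.0502, 24) rib (array([569.4, 112.4]), array([23.2, 50.2]), 93.0, 0.0455, 128)
chute (array([ 425.8, -287.6]), array([ 65.9, 235.8]), 75.8, 0.0229, 642)
```

View pics/end.png

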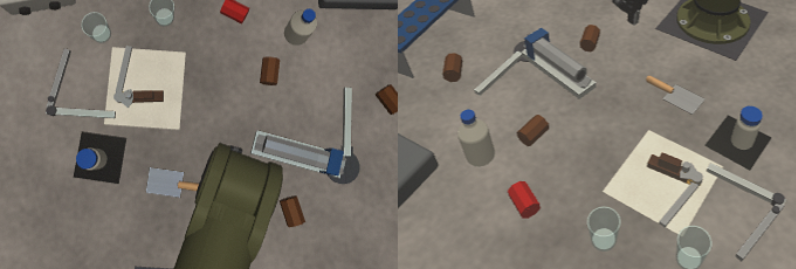

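The end picture shows the bevel on the paper, the bottle on the mat, and three cells in the groove spanning u≈1–197 mm. The knob is at 51 mm (locked), and the chute is at 75.8° against a target of about 76.9°.

```bash
python3 -c "
from plant import env
print(env.finish_job())"
```

```text
the job is handed in; nothing more can be done
None
```

I handed in the job, but it returned no verdict. By my last measurements, the bottle stands on the mat, the chute is about 1° short of the leaf angle, the locked bevel lies on the paper, and all three steel cells are closed up against the stop pin.

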